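# Blind release of the loaded bottle dock

## Task

The bottle station has two docks, each with a retaining bar locked by a release button hidden somewhere under its round cover plate; only one dock holds bottles. Set the sprung probe block on the plate of the dock that holds the bottles, slide it round until its pin drops into the hidden socket and pushes the release fully down, then take that dock's bar off and stand all its bottles upright in the tray. Finish with the bar laid back in its forks and the probe standing on its rubber pad; leave the empty dock locked with its bar in place, and do not disturb the timer, the tape roll or the beaker.

Things in the scene. Friction and masses are not known exactly. Their poses are not given: they have to be found in the camera images.
- station: Light grey bottle station fixed to the bench: deck 225 mm deep (its x), 490 mm wide (its y), top 25 mm above the bench. Origin on the bench, 7 mm behind the deck's middle; +x points away from the robot, +y left. Two like docks, left (l) at y = +122 mm, right (r) at y = -122 mm: a round cover plate in front (x = -60 mm), behind it (x = +60 mm) a bottle row along y under a retaining bar on two posts.
- plate_l (a point): Centre of the top of the LEFT cover plate (flat steel, 112 mm across the rim, 37 mm above the bench). On the circle of radius 34 mm about it, at an unknown angle that changes from start to start, lies a socket 14 mm long along the circle and 20 mm wide radially, filled flush by the release plug of the same steel, which goes down 9 mm under 0.5 N and stays down.
- plate_r (a point): The same for the RIGHT cover plate.
- release_l (a joint): Left release plug: 0 m = flush (locked), 0.009 m = fully down (bolt drawn back). It stays where it is pushed. Its place on the plate is not given.
- release_r (a joint): Right release plug, the same.
- probe_pin (a joint): Sprung pin of the probe: 0 m = pushed in, tip flush with the probe's underside; 0.010 m = fully out below it. The spring pushes it out with 1.9 N when in and 1.3 N when out; the weight of the probe standing on a flat surface pushes it in.
- probe_mid (a point): Middle of the probe, 40 mm above its underside: a dark steel foot 64 mm (its x) x 50 mm (its y) x 14 mm with an upright black grip 40 mm (x) x 24 mm (y), top 80 mm above the underside; grasp the grip across its 24 mm. An 8 mm round-ended pin comes out of the middle of the underside. 0.28 to 0.43 kg. It starts standing on its pad.
- pad: Thin rubber parking pad 110 mm (x) x 90 mm (y) x 3 mm, fixed to the bench; origin under its centre on the bench.
- tray: Open grey tray fixed to the bench, 220 mm (its x) x 140 mm (its y), walls 4 mm thick and 16 mm high, floor about 4 mm thick. Origin under its centre on the bench.
- bottle_mat (a point): Centre of the top of the thin rubber mat (60 x 172 x 2 mm, top 27 mm above the bench) on which the bottles stand at the start. It lies in the left or the right dock; a like mat in the other dock is empty.
- seat_l (a point): Where bar_l_grip is when the left bar lies in its forks (145 mm above the bench). The bar rests on two posts 116 mm tall, 97 mm either side of here along the station's y, between cheeks 38 mm apart that rise 8 mm higher. Between the docks stands the latch tower (22 mm wide in y, 152 mm tall); its steel bolt reaches 11 mm over the bar's inner end and draws back when the release is pushed down.
- seat_r (a point): The same for the right bar, mirrored.
- bar_l_grip (a point): Centre of the handle of the left dock's retaining bar: aluminium, 210 mm long (its y), 30 mm wide (its x), 12 mm thick, with a black handle on top of its middle, 80 mm long (y), 14 mm thick (x), 34 mm tall. It lies 29 mm above the bar's underside. 0.11 to 0.23 kg. The bar stands on its flat underside when put down.
- bar_r_grip (a point): Centre of the handle of the right dock's retaining bar: aluminium, 210 mm long (its y), 30 mm wide (its x), 12 mm thick, with a black handle on top of its middle, 80 mm long (y), 14 mm thick (x), 34 mm tall. It lies 29 mm above the bar's underside. 0.11 to 0.23 kg. The bar stands on its flat underside when put down.
- bottle_1_mid (a point): Middle (half-way up, 42.5 mm above its underside) of bottle 1: a small round glass bottle with a black screw cap, 50 mm across, 85 mm tall, about 0.15 kg; its z axis points to the cap. May be absent. Bottles stand 56 mm apart in a row along the station's y, so grasp them across the station's x.
- bottle_2_mid (a point): Middle (half-way up, 42.5 mm above its underside) of bottle 2: a small round glass bottle with a black screw cap, 50 mm across, 85 mm tall, about 0.15 kg; its z axis points to the cap. May be absent. Bottles stand 56 mm apart in a row along the station's y, so grasp them across the station's x.
- bottle_3_mid (a point): Middle (half-way up, 42.5 mm above its underside) of bottle 3: a small round glass bottle with a black screw cap, 50 mm across, 85 mm tall, about 0.15 kg; its z axis points to the cap. May be absent. Bottles stand 56 mm apart in a row along the station's y, so grasp them across the station's x.
- bench_timer: Bystander: white timer 62 x 66 x 18 mm lying in front of the station, origin under its centre; leave alone.
- tape_roll: Bystander: white tape roll, 62 mm across, 20 mm high, in front of the station, origin under its centre; leave alone.
- small_beaker: Bystander: small beaker 48 mm across, 60 mm tall, behind the station, origin under its centre; leave alone.
There are look-alikes about, which are no part of the job. What is shaped like the part that bears bottle_3_mid but purple is not meant. What is shaped like the part that bears bar_l_grip but pink is not meant.

How it is judged:
On the way, in this order (a step that is already met when the one before it is completed fails the run):
1. the probe's pin has dropped into the socket of the loaded dock's plate and pushed its release down at least 6.5 mm (value of joint probe_pin above 0.006 m and ((y of bottle_mat in the frame of station above 0 m and value of joint release_l above 0.0065 m) or (y of bottle_mat in the frame of station below 0 m and value of joint release_r above 0.0065 m))), for 0.2 s.
2. the loaded dock's bar is at least 60 mm from its seat (((y of bottle_mat in the frame of station above 0 m and distance between bar_l_grip and seat_l above 0.06 m) or (y of bottle_mat in the frame of station below 0 m and distance between bar_r_grip and seat_r above 0.06 m))), for 0.2 s.
3. all bottles present stand upright in the tray (x of bottle_1_mid in the frame of tray between -0.1 and 0.1 m and y of bottle_1_mid in the frame of tray between -0.062 and 0.062 m and z of each of bottle_1_mid, bottle_2_mid, bottle_3_mid in the frame of tray below 0.06 m and angle between each of bottle_1_mid, bottle_2_mid, bottle_3_mid's own z axis and vertical below 0.15 rad and x of bottle_2_mid in the frame of tray between -0.1 and 0.1 m and y of bottle_2_mid in the frame of tray between -0.062 and 0.062 m and x of bottle_3_mid in the frame of tray between -0.1 and 0.1 m and y of bottle_3_mid in the frame of tray between -0.062 and 0.062 m), for 0.2 s.
At the end, for the whole second after the job is handed in: All bottles stand upright (0.15 rad) in the tray; both bars lie level in their forks, grip centres within 12 mm of their seats; the loaded dock's release is down 6.5 mm or more, the other's less than 3 mm; the probe stands upright on its pad, within 30 mm of its centre (all of step 3 and ((y of bottle_mat in the frame of station above 0 m and (value of joint release_l above 0.0065 m and value of joint release_r below 0.003 m)) or (y of bottle_mat in the frame of station below 0 m and (value of joint release_r above 0.0065 m and value of joint release_l below 0.003 m))) and horizontal distance between bar_l_grip and seat_l below 0.012 m and distance between bar_l_grip and seat_l below 0.014 m and angle between each of bar_l_grip, bar_r_grip's own z axis and vertical below 0.06 rad and horizontal distance between bar_r_grip and seat_r below 0.012 m and distance between bar_r_grip and seat_r below 0.014 m and horizontal distance between probe_mid and pad below 0.03 m and height (world z) of probe_mid below 0.048 m and angle between probe_mid's own z axis and vertical below 0.1 rad); the robot touches nothing.
It fails at once if the release of the empty dock is pushed down more than 4 mm ((y of bottle_mat in the frame of station above 0 m and value of joint release_r above 0.004 m) or (y of bottle_mat in the frame of station below 0 m and value of joint release_l above 0.004 m)).
It fails at once if the empty dock's bar is moved more than 30 mm ((y of bottle_mat in the frame of station above 0 m and distance of bar_r_grip from where it was at the start of the episode above 0.03 m) or (y of bottle_mat in the frame of station below 0 m and distance of bar_l_grip from where it was at the start of the episode above 0.03 m)).
It fails at once if the timer, the tape roll or the beaker is moved more than 40 mm (distance of any of bench_timer, tape_roll, small_beaker from where it was at the start of the episode above 0.04 m).
Of bottle_1, bottle_2, bottle_3 only 2 to 3 are there at a start; the rules pass over those that are not, and their reading is None.
At some moment in a run one of probe may be knocked a few centimetres aside while the robot is not near it.
It also fails if it takes over 210 s, if anything falls off the work surface, if the arm or the gripper's body presses on something with over 40 N, if the wrist force passes 120 N, or if a joint passes its speed limit or range.

## Robot

A 7-joint arm with a two-finger parallel gripper is mounted at the origin on a cart in front of the work surface, level with it; the furniture and walls round the work are solid. World frame = base frame: x ahead of the robot, y to its left, z up, the work surface at z = 0. Lengths are in m, angles in rad, forces in N, time in s.
With the tool pointing down it reaches from about 0.425 to 0.875 m from the base axis. Payload 4.7 kg.
Tool frame: the origin (TCP) lies on the centre line of the jaws, within the pads' length; the fingertips stand ctrl.tcp_to_tips ahead of it and the grasp point (between the pads) lies 2 mm behind it (ctrl.tcp_to_tips is the distance from the TCP to the fingertips, in m); z points along the fingers, y is the line along which they close (so a half turn about z gives the same grasp; the last joint's range is limited). The gripper opens to 87 mm and grips with 3 to 60 N. Pads are 19 mm wide; open, the fingers measure 117 mm over their backs; the gripper's body (75 mm by 190 mm) begins 51 mm behind the grasp point.
Start: joints at [1.224, 0.321, -0.07, 1.45, 0.023, 1.371, -0.057], TCP at [0.229, -0.608, 0.202] pointing down, gripper open.
Joint ranges: [-2.86, 2.86], [-0.3, 2.09], [-1.38, 1.24], [0.06, 2.45], [-1.56, 4.7], [0.09, 2.05], [-2.69, 2.69]. Speed limits (rad/s): [2.57, 2.57, 3.14, 3.14, 3.14, 3.14, 3.14].

## Interface

Orientations are given as a rotation vector (axis times angle).
In Python, from bench import ctrl, optics, close_job gives the robot as it stands.
- The arm moves only by the shell command python3 -m inch 'ROWS' [OPENING] [FORCE]. ROWS is JSON, a list of rows, each a list of 2 entries, a list of its own where there are three numbers: the shift along the tool's x, y, z in mm, then the turn, a rotation vector about the tool's x, y, z in degrees. In form: [[[x, y, z], [ax, ay, az]], ...]. A call has exactly 10 rows; each row shifts and turns the commanded pose from where the row before left it, along the tool's axes as they then stand; what a row does not reach is not made up. A row lasts 1/10 s, in which the tool goes at most 50 mm and 8.59 degrees, less where a joint would pass 70% of its speed; a pose out of reach is approached as far as the arm can. A call is refused whole if a number of a shift passes 50 or a number of a turn 8.59, either way. A call with a gripper value outside its range is refused whole. OPENING is the closure, from 0 (fully open) to 1 (shut), set as the call begins (- or left out, the last holds). The fingers move at their own pace and stop on an object; FORCE is the grip in N (left out, the last holds). Time passes only in rows, so rows that do not move let the fingers close, or fill a call up. It gives the time, the measured TCP pose, the force and the opening at its end, in the units of the state.
- ctrl.get_state(): the state, without advancing time (a new reading comes with each control period).
- optics.get_image(name): name is "scene" or "side" or "wrist"; returns a dict with "image" (480x640x3 uint8, red, green, blue), "fx", "fy", "cx", "cy" (pixels), "dist" ([k1, k2, p1, p2, k3] as OpenCV has them; the pictures are not rectified), "R" (3x3) and "t" (3): a world point X has camera coordinates R X + t; the wrist camera has in their place "hand_eye" (4x4, takes a point from camera to tool coordinates, whose origin is the TCP and whose axes are the flange's). Camera axes: x right, y down, z forward; pixel columns grow to the right and rows downward; lengths in m; the calibration is good to about 2 mm. A picture is of the moment at which its call begins: read the wrist's pose just before it. There is no depth.
- close_job(): hands the job in, once; it reports no verdict.
The state is a dict: "time": time; "joint_positions": joint angles; "qd": joint speeds; "joint_torque": joint torques, N m; "position": TCP position; "tool_rot": TCP orientation; "ft_force": force on the tool from outside, world axes, zero at the start; "torque": the same for the moment, N m; "grip_width": opening from 0.0 (shut) to 1.0 (fully open).
Only numpy, scipy, OpenCV 4.12 (cv2) and the standard library are available. Lean on these libraries where they do the work, as an engineer would, in place of code of your own. Each camera call takes 0.05 s, during which the arm holds its last target. There are 200 camera calls.

## Working session

There is one attempt and no reset: what is moved stays moved. The work goes in short steps, Python scripts to look and compute and a shell command to move; the robot and the scene stay as the last step left them, time stands still between calls to the robot, and variables do not carry over. Pictures are saved under pics/ and viewed, on a budget of 14 in all, crops included, one or two more only if the job needs it, and the job is handed in when it is done.

```bash
ls; mkdir -p pics
cat > h.py <<'E'
import numpy as np, cv2
from bench import ctrl, optics
from scipy.spatial.transform import Rotation as Ro
def st():
    s=ctrl.get_state(); return s
def snap(name,fn=None):
    s=st(); d=optics.get_image(name)
    if 'hand_eye' in d:
        T=np.eye(4);T[:3,:3]=Ro.from_rotvec(s['tool_rot']).as_matrix();T[:3,3]=s['position']
        W=T@np.array(d['hand_eye']); d['R']=W[:3,:3].T; d['t']=-W[:3,:3].T@W[:3,3]
    d['R']=np.array(d['R']);d['t']=np.array(d['t'])
    d['K']=np.array([[d['fx'],0,d['cx']],[0,d['fy'],d['cy']],[0,0,1.]])
    if fn:
        cv2.imwrite('pics/'+fn,d['image'][:,:,::-1])
        np.savez('pics/'+fn+'.npz',R=d['R'],t=d['t'],K=d['K'],dist=np.array(d['dist']),image=d['image'])
    return d
def load(fn):
    return dict(np.load('pics/'+fn+'.npz'))
def ray(d,uv):
    p=cv2.undistortPoints(np.array(uv,float).reshape(-1,1,2),d['K'],np.array(d['dist'],float)).reshape(-1,2)
    D=np.c_[p,np.ones(len(p))]@d['R']; C=-d['R'].T@d['t']; return C,D
def onz(d,uv,z):
    C,D=ray(d,uv); z=np.broadcast_to(z,len(D)); return C+D*((z-C[2])/D[:,2])[:,None]
def proj(d,X):
    r,_=cv2.Rodrigues(d['R']); return cv2.projectPoints(np.array(X,float).reshape(-1,1,3),r,d['t'],d['K'],np.array(d['dist'],float))[0].reshape(-1,2)
def info():
    s=st();print(round(s['time'],2),np.round(s['position'],4),np.round(s['tool_rot'],3),np.round(s['ft_force'],1),s['grip_width'],ctrl.tcp_to_tips)
E
python3 -c "
from h import *
snap('scene','scene1.png');snap('side','side1.png');info();s=st();print(Ro.from_rotvec(s['tool_rot']).as_matrix().round(3))
for n in('scene1.png','side1.png'):
  d=load(n);print((-d['R'].T@d['t']).round(3))"
```

```text
pics
0.1 [ 0.2292 -0.6077  0.2013] [-3.089e+00 -5.630e-01  1.000e-03] [-0.6 -1.   0.3] 0.999791794943312 0.017
[[ 0.936  0.353 -0.001]
 [ 0.353 -0.936  0.002]
 [-0.    -0.002 -1.   ]]
[-0.124  0.358  1.031]
[0.081 1.476 0.881]
```

View pics/scene1.png

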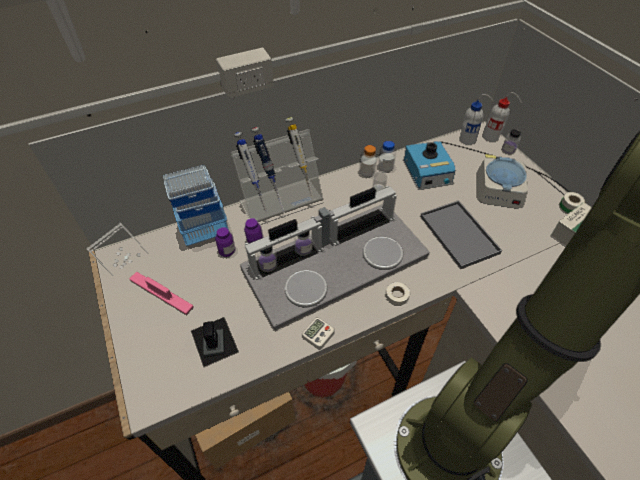

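View pics/side1.png

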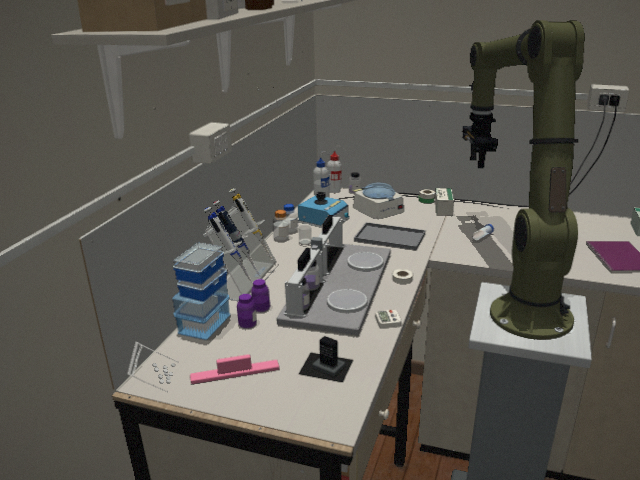

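Run:
```python
from h import *
d=load('scene1.png'); im=d['image']; hsv=cv2.cvtColor(im,cv2.COLOR_RGB2HSV)
f=lambda uv,z: onz(d,[uv],z)[0].round(3)
print('plates',f((306,288),.037),f((383,252),.037)); print('handles',f((283,229),.145),f((363,197),.145))
print('timer',f((318,333),.01),'tape',f((397,293),.01),'pad',onz(d,[(190,332),(222,319),(238,352),(203,364)],0.003).round(3).tolist(),'probe top',f((209,327),.083))
print('tray',onz(d,[(421,215),(461,203),(499,249),(462,265)],0.016).round(3).tolist())
print('deck',onz(d,[(241,259),(265,320),(429,256),(400,207)],0.025).round(3).tolist())
# plates refine
g=cv2.cvtColor(im,cv2.COLOR_RGB2GRAY)
for c in((306,288),(383,252)):
    x,y=c; print(g[y,x-28:x+29:3], g[y-22:y+23:3,x])
big=cv2.resize(im[190:380,180:440],None,fx=3,fy=3,interpolation=cv2.INTER_CUBIC)
cv2.imwrite('pics/c1.png',big[:,:,::-1])
```

```text
plates [0.483 0.114 0.037] [ 0.499 -0.129  0.037]
handles [0.609 0.119 0.145] [ 0.621 -0.125  0.145]
timer [0.365 0.136 0.01 ] tape [ 0.38  -0.105  0.01 ] pad [[0.511, 0.425, 0.003], [0.512, 0.34, 0.003], [0.406, 0.333, 0.003], [0.413, 0.419, 0.003]] probe top [0.455 0.376 0.083]
tray [[0.585, -0.317, 0.016], [0.573, -0.459, 0.016], [0.376, -0.445, 0.016], [0.376, -0.314, 0.016]]
deck [[0.657, 0.235, 0.025], [0.448, 0.244, 0.025], [0.438, -0.244, 0.025], [0.635, -0.271, 0.025]]
[134 128 144 139 139 140 139 141 142 142 142 138 142 143 139 142 139 123
 123] [127 134 141 142 141 140 138 145 140 136 136 141 144 112 133]
[119 125 129 155 146 141 141 142 140 139 139 136 138 137 139 140 110 134
 130] [122 125 132 133 135 135 141 137 142 139 136 137 218  68 131]
```

View pics/c1.png

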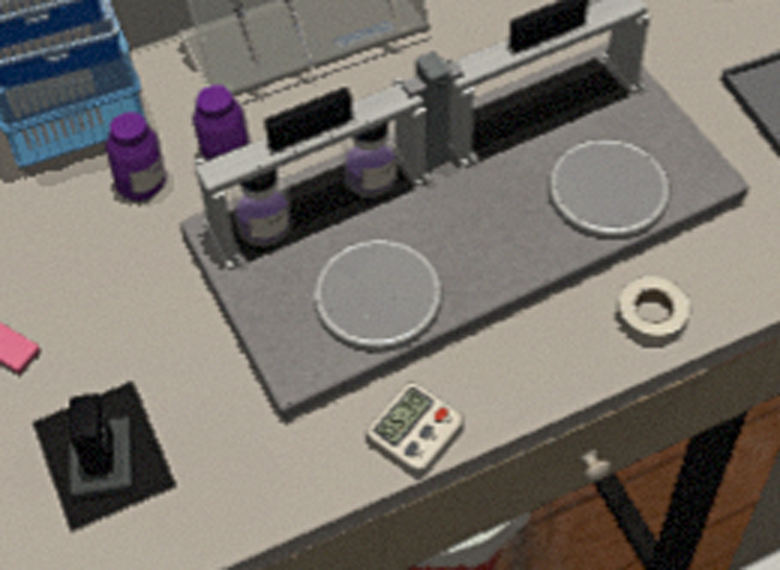

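Left dock is loaded: two lilac bottles sit in its outer slots with the middle slot empty. The plates are at (306,288) and (383,252), and the probe is on its pad at (212,340). I'll swing to the probe now.

```bash
python3 -m inch '[[[48,0,-10],[0,0,-4.3]],[[48,0,-10],[0,0,-4.3]],[[48,0,-10],[0,0,-4.3]],[[48,0,-10],[0,0,-4.3]],[[48,0,-10],[0,0,-4.3]],[[48,0,-10],[0,0,-4.3]],[[48,0,-10],[0,0,-4.3]],[[48,0,-10],[0,0,-4.3]],[[48,0,-10],[0,0,-4.3]],[[48,0,-10],[0,0,-4.3]]]' 0
python3 -m inch '[[[48,0,0],[0,0,-4.3]],[[48,0,0],[0,0,-4.3]],[[48,0,0],[0,0,-4.3]],[[48,0,0],[0,0,-4.3]],[[48,0,0],[0,0,-4.3]],[[48,0,0],[0,0,-4.3]],[[48,0,0],[0,0,-4.3]],[[48,0,0],[0,0,-4.3]],[[48,0,0],[0,0,-4.3]],[[48,0,0],[0,0,-4.3]]]'
python3 -m inch '[[[48,0,0],[0,0,-4.3]],[[48,0,0],[0,0,-4.3]],[[48,0,0],[0,0,-4.3]],[[40,0,0],[0,0,-4.3]],[[0,0,0],[0,0,-8.5]],[[0,0,0],[0,0,-8.5]],[[0,0,0],[0,0,-8.5]],[[0,0,0],[0,0,-8.5]],[[0,0,0],[0,0,-8.5]],[[0,0,0],[0,0,-8.5]]]'
python3 -c "
from h import *
info();snap('wrist','w1.png')
s=st();print(Ro.from_rotvec(s['tool_rot']).as_matrix().round(3),np.round(s['joint_positions'],2))
d=load('scene1.png')
print(onz(d,[(226,252),(256,240),(383,187)],0).round(3))"
```

```text
time: 1.1
position: [0.5894, -0.305, 0.3018]
tool_rot: [-2.666, -1.661, 0.001]
ft_force: [0.1, 0.4, 0.6]
grip_width: 0.999
time: 2.1
position: [0.6451, 0.1605, 0.3014]
tool_rot: [-1.872, -2.522, 0.001]
ft_force: [1.5, 0.2, 0.1]
grip_width: 1.0
time: 3.1
position: [0.5742, 0.3276, 0.3016]
tool_rot: [-0.131, -3.138, 0.001]
ft_force: [0.2, -0.3, 0.5]
grip_width: 1.0
3.1 [0.5742 0.3276 0.3016] [-1.310e-01 -3.138e+00  1.000e-03] [ 0.2 -0.3  0.5] 1.0000090755847575 0.017
[[-0.997  0.078 -0.001]
 [ 0.078  0.997 -0.001]
 [ 0.001 -0.001 -1.   ]] [ 0.07  0.46 -0.93  1.23  0.37  1.62  0.7 ]
[[ 0.72   0.262  0.   ]
 [ 0.724  0.168  0.   ]
 [ 0.755 -0.285  0.   ]]
```

View pics/w1.png

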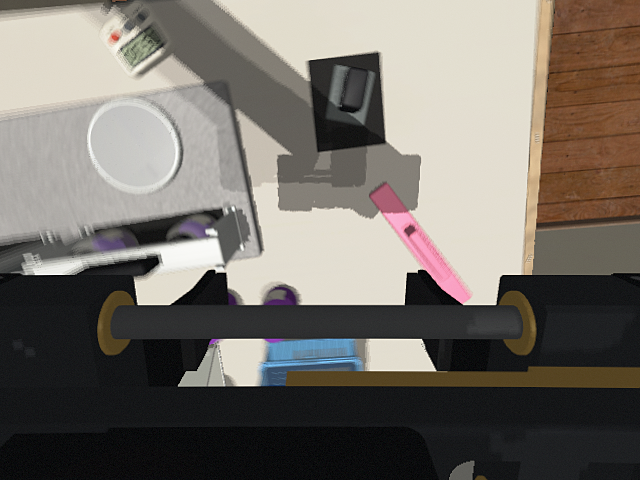

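Run:
```python
from h import *
d=load('w1.png'); f=lambda uv,z: onz(d,uv,z).round(4).tolist()
print('pad',f([(308,61),(379,53),(384,143),(316,150)],.003),onz(d,[(308,61),(379,53),(384,143),(316,150)],.003).mean(0))
print('foot',f([(352,92)],.017)); 
im=d['image'];hsv=cv2.cvtColor(im,cv2.COLOR_RGB2HSV)
# plate rim: bright, low sat inside box
g=cv2.cvtColor(im,cv2.COLOR_RGB2GRAY)
m=((g[80:210,70:200]>185)).astype(np.uint8)
n,l,s,c=cv2.connectedComponentsWithStats(m); i=1+np.argmax(s[1:,4]); 
pts=np.argwhere(l==i)[:,::-1]+[70,80]; print(s[i]); hull=cv2.convexHull(pts.astype(np.float32)); e=cv2.fitEllipse(hull);print(e); print('plate',f([e[0]],.037))
big=cv2.resize(im[35:235,60:400],None,fx=2.35,fy=2.35,interpolation=cv2.INTER_CUBIC)
cv2.imwrite('pics/c2.png',big[:,:,::-1])
```

```text
pad [[0.41, 0.3322, 0.003], [0.4084, 0.4191, 0.003], [0.5146, 0.4219, 0.003], [0.5161, 0.3332, 0.003]] [0.46228334 0.37659799 0.003     ]
foot [[0.4512, 0.3825, 0.017]]
[   0    0  130  116 8921]
((133.33885192871094, 73.94892883300781), (129.05776977539062, 242.4093780517578), 178.50074768066406)
plate [[0.4141, 0.1321, 0.037]]
```

View pics/c2.png

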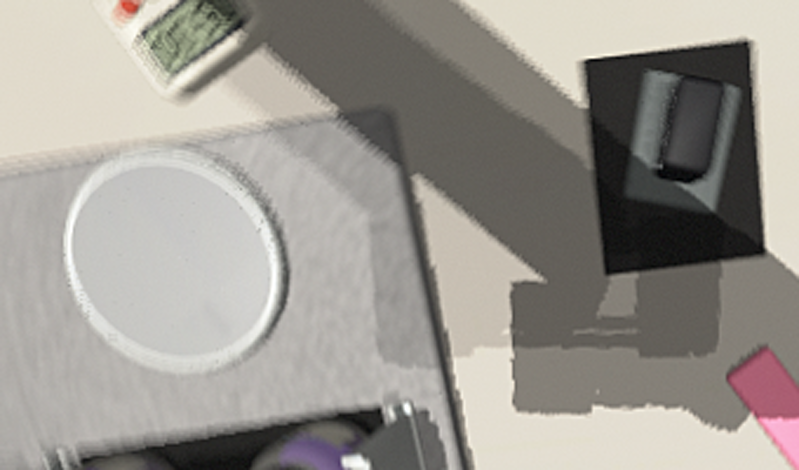

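Run:
```python
from h import *
d=load('w1.png'); c=lambda p: np.array(p)/2.353+[60,35]
F=onz(d,c([(645,70),(742,85),(718,215),(626,198)]),.017);print(F.round(4),F.mean(0));a=(F[3]+F[2]-F[0]-F[1]);print('yaw',np.degrees(np.arctan2(a[1],a[0])),np.linalg.norm(a)/2)
G=onz(d,c([(683,78),(722,82),(705,172),(668,165)]),.083);print('grip',G.mean(0))
print('plate',onz(d,c([(175,262)]),.037), 'deck',onz(d,c([(390,108),(465,470)]),.025))
```

```text
[[0.4193 0.3629 0.017 ]
 [0.4304 0.4116 0.017 ]
 [0.4923 0.3966 0.017 ]
 [0.4797 0.3487 0.017 ]] [0.45541797 0.37996956 0.017     ]
yaw -13.42092163281164 0.06290189201596787
grip [0.45483718 0.37918901 0.083     ]
plate [[0.49313758 0.11557892 0.037     ]] deck [[0.4276363  0.23341554 0.025     ]
 [0.61790643 0.24706105 0.025     ]]
```

```bash
python3 -m inch '[[[24.5,8.5,0],[0,0,0]],[[24.5,8.5,0],[0,0,0]],[[24.5,8.5,0],[0,0,0]],[[24.5,8.5,0],[0,0,0]],[[24.7,8.5,0],[0,0,0]],[[0,0,20],[0,0,4.5]],[[0,0,30],[0,0,4.4]],[[0,0,30],[0,0,0]],[[0,0,30],[0,0,0]],[[0,0,30],[0,0,0]]]'
python3 -m inch '[[[0,0,30],[0,0,0]],[[0,0,30],[0,0,0]],[[0,0,20],[0,0,0]],[[0,0,15],[0,0,0]],[[0,0,9],[0,0,0]],[[0,0,0],[0,0,0]],[[0,0,0],[0,0,0]],[[0,0,0],[0,0,0]],[[0,0,0],[0,0,0]],[[0,0,0],[0,0,0]]]'
python3 -m inch '[[[0,0,0],[0,0,0]],[[0,0,0],[0,0,0]],[[0,0,0],[0,0,0]],[[0,0,0],[0,0,0]],[[0,0,0],[0,0,0]],[[0,0,0],[0,0,0]],[[0,0,0],[0,0,0]],[[0,0,0],[0,0,0]],[[0,0,0],[0,0,0]],[[0,0,0],[0,0,0]]]' 1 20
```

```text
time: 4.15
position: [0.4555, 0.381, 0.161]
tool_rot: [0.387, 3.117, -0.0]
ft_force: [-0.2, 0.2, 0.6]
grip_width: 0.996
time: 5.15
position: [0.4563, 0.3813, 0.0588]
tool_rot: [0.384, 3.117, 0.001]
ft_force: [-0.6, 1.2, 0.4]
grip_width: 1.0
time: 6.15
position: [0.4559, 0.381, 0.0582]
tool_rot: [-0.384, -3.118, 0.001]
ft_force: [0.0, -0.2, 1.0]
grip_width: 0.273
```

```bash
python3 -m inch '[[[0,0,-10],[0,0,0]],[[0,0,-25],[0,0,0]],[[0,0,-25],[0,0,0]],[[0,0,-25],[0,0,0]],[[0,0,-25],[0,0,0]],[[-33,-29,-6],[0,0,0]],[[-33,-29,-6],[0,0,0]],[[-33,-29,-6],[0,0,0]],[[-33,-29,-6],[0,0,0]],[[-32,-29,-6],[0,0,0]]]'
python3 -m inch '[[[0,0,0],[0,0,-6]],[[0,0,0],[0,0,-6]],[[0,0,0],[0,0,-6]],[[0,0,0],[0,0,0]],[[0,0,0],[0,0,0]],[[0,0,0],[0,0,0]],[[0,0,0],[0,0,0]],[[0,0,0],[0,0,0]],[[0,0,0],[0,0,0]],[[0,0,0],[0,0,0]]]'
python3 -c "
from h import *
info();d=snap('wrist','w2.png');print(proj(d,[[.494,.115,.037],[.497,-.129,.037]]))"
```

```text
time: 7.15
position: [0.5803, 0.1988, 0.1985]
tool_rot: [-0.384, -3.118, 0.001]
ft_force: [0.3, -0.2, -2.9]
grip_width: 0.272
time: 8.15
position: [0.5798, 0.2008, 0.1982]
tool_rot: [-0.109, 3.14, -0.0]
ft_force: [-0.3, -0.9, -3.4]
grip_width: 0.276
8.15 [0.5798 0.2008 0.1982] [-0.109  3.14  -0.   ] [-0.3 -0.9 -3.4] 0.27561627295085017 0.017
[[227.12421225 116.47384703]
 [-51.31431618  97.73738216]]
```

View pics/w2.png

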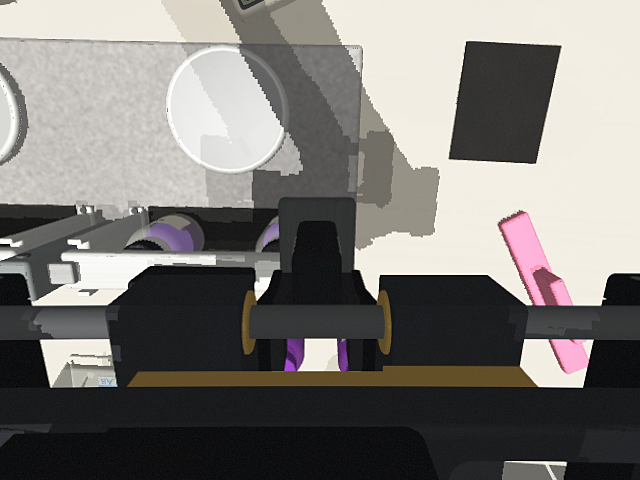

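Run:
```python
from h import *
d=load('w2.png');im=d['image'];g=cv2.cvtColor(im,cv2.COLOR_RGB2GRAY)
print('plate',onz(d,[(227.5,109.5),(166,109),(289,109),(227,46),(227,173)],.037).round(4))
F=onz(d,[(0,38),(362,46),(355,196)],.025);print('deck',F.round(4))
a=F[0]-F[1];print(np.degrees(np.arctan2(a[0],-a[1])))
P=onz(d,[(467,41),(561,46),(535,163),(450,158)],.003);print('pad',P.round(4).tolist(),P.mean(0))
d=load('scene1.png');
E0=np.array([(180+c[0]/3,190+c[1]/3) for c in [(316,293),(441,293),(378,241),(378,347),(378.5,293.5),(609,187)]])
print(onz(d,E0,.037).round(4)); print('sdeck',onz(d,[(180+283/3,190+410/3)],.02).round(4))
```

```text
plate [[0.488  0.1153 0.037 ]
 [0.4916 0.0602 0.037 ]
 [0.4836 0.1707 0.037 ]
 [0.4363 0.1149 0.037 ]
 [0.5448 0.115  0.037 ]]
deck [[ 0.4432 -0.0863  0.025 ]
 [ 0.4253  0.2324  0.025 ]
 [ 0.5599  0.2395  0.025 ]]
3.2097860980781063
pad [[0.4095, 0.333, 0.003], [0.4083, 0.4218, 0.003], [0.5166, 0.4232, 0.003], [0.5173, 0.3356, 0.003]] [0.4629222  0.37840638 0.003     ]
[[ 0.5079  0.1623  0.037 ]
 [ 0.4604  0.0638  0.037 ]
 [ 0.5351  0.0904  0.037 ]
 [ 0.4346  0.136   0.037 ]
 [ 0.4837  0.1133  0.037 ]
 [ 0.4979 -0.1284  0.037 ]]
sdeck [[0.4232 0.2288 0.02  ]]
```

```bash
python3 -m inch '[[[24,-11.4,0],[0,0,0]],[[24,-11.4,0],[0,0,0]],[[24,-11.4,0],[0,0,0]],[[24,-11.4,0],[0,0,0]],[[0,0,18],[0,0,0]],[[0,0,18],[0,0,0]],[[0,0,18],[0,0,0]],[[0,0,18],[0,0,0]],[[0,0,18],[0,0,0]],[[0,0,0],[0,0,0]]]'
python3 -m inch '[[[0,0,4],[0,0,0]],[[0,0,4],[0,0,0]],[[0,0,3],[0,0,0]],[[0,0,2],[0,0,0]],[[0,0,1],[0,0,0]],[[0,0,0],[0,0,0]],[[0,0,0],[0,0,0]],[[0,0,0],[0,0,0]],[[0,0,0],[0,0,0]],[[0,0,0],[0,0,0]]]'
```

```text
time: 9.2
position: [0.4852, 0.148, 0.1062]
tool_rot: [0.109, -3.135, 0.001]
ft_force: [-1.0, -0.3, -3.3]
grip_width: 0.27
time: 10.2
position: [0.4874, 0.1487, 0.0943]
tool_rot: [-0.109, 3.139, 0.0]
ft_force: [0.6, 0.6, -1.8]
grip_width: 0.268
```

```bash
cat > ck.py <<'E'
# prints state; exit 1 if the side force is above argv[1]
import sys
from h import *
s=st();f=np.array(s['ft_force']);p=np.array(s['position'])
R=Ro.from_rotvec(s['tool_rot']).as_matrix()
print(round(s['time'],1),(p*1e3).round(1),f.round(1),np.round(s['torque'],2),'w',round(s['grip_width'],3),'tool-rel-centre mm',(R.T@(p-[.489,.1145,.092])*1e3).round(1),'tilt',(R[:,2]+[0,0,1]).round(3))
sys.exit(np.hypot(f[0],f[1])>float(sys.argv[1]))
E
python3 ck.py 99
python3 -m inch '[[[0,0,0.5],[0,0,0]],[[0,0,0.5],[0,0,0]],[[0,0,0.5],[0,0,0]],[[0,0,0],[0,0,0]],[[0,0,0],[0,0,0]],[[0,0,0],[0,0,0]],[[0,0,0],[0,0,0]],[[0,0,0],[0,0,0]],[[0,0,0],[0,0,0]],[[0,0,0],[0,0,0]]]' ; python3 ck.py 99
```

```text
10.2 [487.4 148.7  94.3] [ 0.6  0.6 -1.8] [ 0.31 -0.3  -0.  ] w 0.268 tool-rel-centre mm [-0.8 34.2 -2.3] tilt [0. 0. 0.]
time: 11.2
position: [0.4873, 0.1488, 0.0931]
tool_rot: [-0.109, 3.14, -0.0]
ft_force: [-1.5, 0.4, 6.3]
grip_width: 0.273
11.2 [487.3 148.8  93.1] [-1.5  0.4  6.3] [0.24 0.22 0.02] w 0.273 tool-rel-centre mm [-0.7 34.3 -1.1] tilt [ 0. -0.  0.]False
False
```

```bash
python3 -m inch '[[[-0.7,-0.15,-0.3],[0,0,0]],[[-0.7,-0.15,0],[0,0,0]],[[-0.7,-0.15,0],[0,0,0]],[[-0.7,-0.15,0],[0,0,0]],[[-0.7,-0.15,0],[0,0,0]],[[-0.7,-0.15,0],[0,0,0]],[[-0.7,-0.15,0],[0,0,0]],[[-0.7,-0.15,0],[0,0,0]],[[-0.7,-0.15,0],[0,0,0]],[[-0.7,-0.15,0],[0,0,0]]]' - 10 >/dev/null; python3 ck.py 9 &&
python3 -m inch '[[[-0.7,-0.15,0],[0,0,0]],[[-0.7,-0.15,0],[0,0,0]],[[-0.7,-0.15,0],[0,0,0]],[[-0.7,-0.15,0],[0,0,0]],[[-0.7,-0.15,0],[0,0,0]],[[-0.7,-0.15,0],[0,0,0]],[[-0.7,-0.15,0],[0,0,0]],[[-0.7,-0.15,0],[0,0,0]],[[-0.7,-0.15,0],[0,0,0]],[[-0.7,-0.15,0],[0,0,0]]]' >/dev/null; python3 ck.py 9
```

```text
12.2 [494.3 148.6  94.4] [-4.8  0.5 12.9] [0.37 0.98 0.01] w 0.271 tool-rel-centre mm [-7.7 33.6 -2.4] tilt [-0.  0.  0.]
12.2 [494.3 148.6  94.4] [-4.8  0.5 12.9] [0.37 0.98 0.01] w 0.271 tool-rel-centre mm [-7.7 33.6 -2.4] tilt [-0.  0.  0.]False
False
```

```bash
sed -i 's/sys.exit(\(.*\))$/sys.exit(int(\1))/' ck.py
python3 - <<'E'
from h import *
o=[]
for n in('scene','side'):
    d=snap(n,n+'2.png');u,v=proj(d,[[.489,.1145,.06]])[0].astype(int);print(n,u,v)
    o.append(cv2.resize(d['image'][v-60:v+60,u-50:u+50],None,fx=4,fy=4,interpolation=cv2.INTER_CUBIC))
cv2.imwrite('pics/c3.png',np.hstack(o)[:,:,::-1])
E
```

```text
scene 304 281
side 346 291
```

View pics/c3.png

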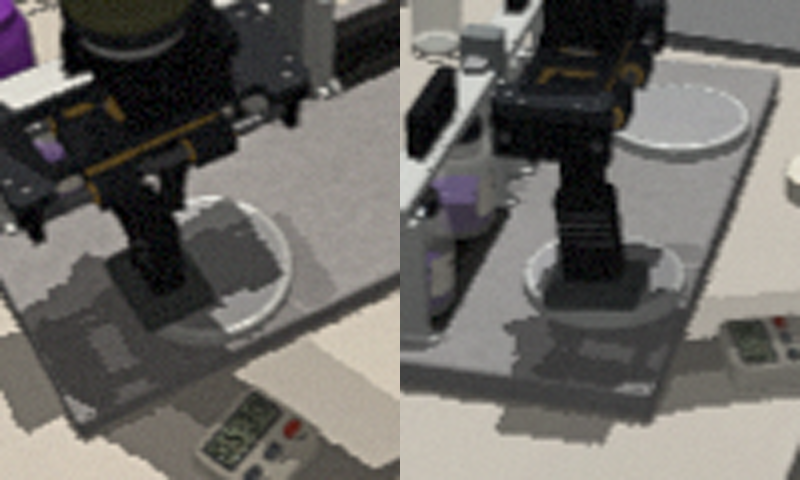

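```bash
python3 -m inch '[[[0.7,0.15,0],[0,0,0]],[[0.7,0.15,0],[0,0,0]],[[0.7,0.15,0],[0,0,0]],[[0.7,0.15,0],[0,0,0]],[[0.7,0.15,0],[0,0,0]],[[0.7,0,0],[0,0,0]],[[0.7,0,0],[0,0,0]],[[0,0,0],[0,0,0]],[[0,0,0],[0,0,0]],[[0,0,0],[0,0,0]]]' >/dev/null; python3 ck.py 9 
python3 -m inch '[[[0.7,0,0],[0,0,0]],[[0.7,0,0],[0,0,0]],[[0.7,0,0],[0,0,0]],[[0.7,0,0],[0,0,0]],[[0.7,0,0],[0,0,0]],[[0.7,0,0],[0,0,0]],[[0.7,0,0],[0,0,0]],[[0,0,0],[0,0,0]],[[0,0,0],[0,0,0]],[[0,0,0],[0,0,0]]]' >/dev/null; python3 ck.py 9
```

```text
13.3 [489.4 148.   93. ] [-0.7  0.6  3. ] [ 0.35 -0.03 -0.03] w 0.269 tool-rel-centre mm [-2.7 33.3 -1. ] tilt [-0. -0.  0.]
14.3 [484.5 147.5  93. ] [ 1.  -0.3 -1.2] [ 0.01 -0.41  0.01] w 0.271 tool-rel-centre mm [ 2.2 33.2 -1. ] tilt [-0. -0.  0.]
```

```bash
python3 -m inch '[[[0.7,0,0],[0,0,0]],[[0.7,0,0],[0,0,0]],[[0.7,0,0],[0,0,0]],[[0.7,0,0],[0,0,0]],[[0.7,0,0],[0,0,0]],[[0.7,-0.1,0],[0,0,0]],[[0.7,-0.1,0],[0,0,0]],[[0,0,0],[0,0,0]],[[0,0,0],[0,0,0]],[[0,0,0],[0,0,0]]]' >/dev/null; python3 ck.py 9
python3 - <<'E'
from h import *
o=[]
for n in('scene','side'):
    d=snap(n,n+'3.png');u,v=proj(d,[[.489,.1145,.06]])[0].astype(int)
    o.append(cv2.resize(d['image'][v-60:v+60,u-50:u+50],None,fx=4,fy=4,interpolation=cv2.INTER_CUBIC))
cv2.imwrite('pics/c4.png',np.hstack(o)[:,:,::-1])
E
```

```text
15.3 [480.2 147.5  93.5] [1.5 0.8 1.8] [ 0.29 -0.76  0.01] w 0.275 tool-rel-centre mm [ 6.5 33.5 -1.5] tilt [0.001 0.    0.   ]
```

View pics/c4.png

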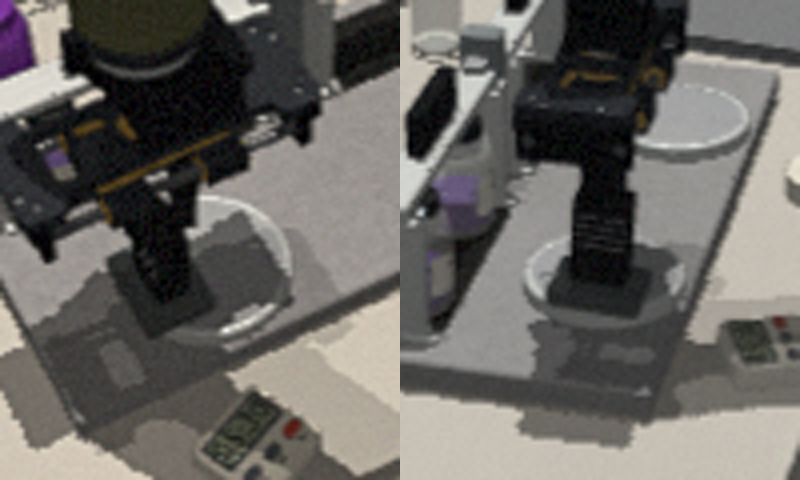

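```bash
python3 -m inch '[[[-1,0,0],[0,0,0]],[[-1,0,0],[0,0,0]],[[-1,0,0],[0,0,0]],[[-1,0,0],[0,0,0]],[[-1,0,0],[0,0,0]],[[-1,0,0],[0,0,0]],[[-0.5,0,0],[0,0,0]],[[0,0,0.5],[0,0,0]],[[0,0,0],[0,0,0]],[[0,0,0],[0,0,0]]]' >/dev/null; python3 ck.py 9
python3 -m inch '[[[0,0,0],[0,0,0]],[[0,0,0],[0,0,0]],[[0,0,-3],[0,0,0]],[[0,0,-10],[0,0,0]],[[0,0,-20],[0,0,0]],[[0,0,-30],[0,0,0]],[[-20,0,-30],[0,0,0]],[[-40,0,0],[0,0,0]],[[-30,0,0],[0,0,0]],[[0,0,0],[0,0,0]]]' - 20 ; python3 ck.py 9
python3 - <<'E'
from h import *
d=snap('wrist','w3.png');u,v=proj(d,[[.489,.1145,.037]])[0].astype(int);print(u,v)
u0,v0=max(u-110,0),max(v-100,0);cr=cv2.resize(d['image'][v0:v0+200,u0:u0+260],None,fx=3,fy=3,interpolation=cv2.INTER_CUBIC);cv2.imwrite('pics/c5.png',cr[:,:,::-1]);print(u0,v0)
E
```

```text
16.4 [485.7 147.1  92.2] [-0.6 -0.2 -0.9] [0.14 0.16 0.06] w 0.268 tool-rel-centre mm [ 1.  32.8 -0.2] tilt [-0.001 -0.001  0.   ]
time: 17.4
position: [0.5787, 0.1531, 0.1852]
tool_rot: [0.105, -3.14, -0.005]
ft_force: [0.6, -1.2, -4.3]
grip_width: 0.271
17.4 [578.7 153.1 185.2] [ 0.6 -1.2 -4.3] [ 0.11 -0.23 -0.01] w 0.271 tool-rel-centre mm [-92.1  32.8 -93.1] tilt [-0.     0.003  0.   ]
277 115
167 15
```

View pics/c5.png

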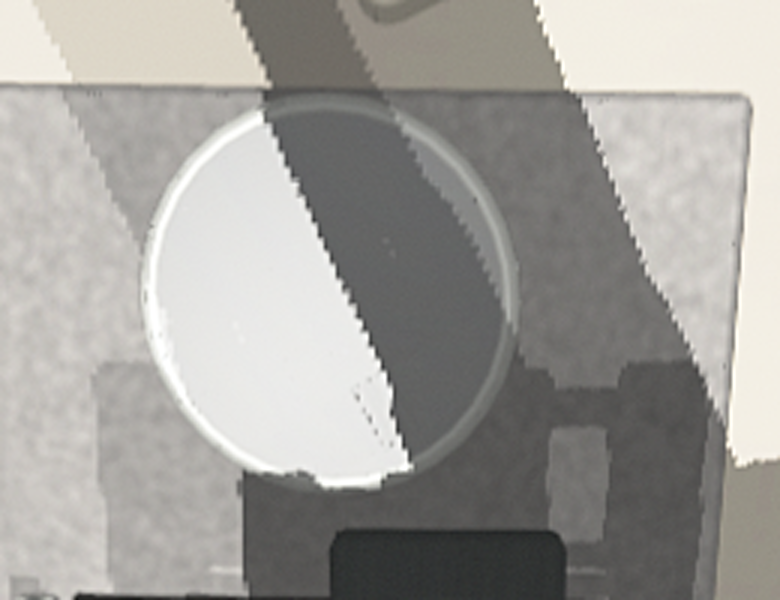

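Run:
```python
from h import *
d=load('w3.png');g=cv2.cvtColor(d['image'],cv2.COLOR_RGB2GRAY)
c=g[40:185,205:350]
c=cv2.createCLAHE(8,(6,6)).apply(c)
cv2.imwrite('pics/c6.png',cv2.resize(c,None,fx=4,fy=4,interpolation=cv2.INTER_NEAREST))
```

```text
(no output)
```

View pics/c6.png

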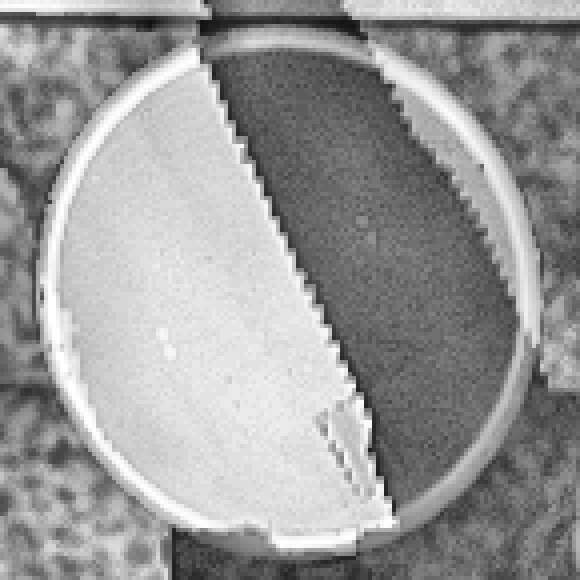

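Run:
```python
from h import *
d=load('w3.png')
px=np.array([(365,435),(368,441),(361.5,428.6),(292,295),(292,47),(292,543),(43,295),(541,295)])/4+[205,40]
P=onz(d,px,.037);print(P.round(4));info();print(((P[0]-P[3])*1e3).round(1), 'c', P[4:].mean(0))
s=st();R=Ro.from_rotvec(s['tool_rot']).as_matrix();C=P[4:].mean(0);
print('tool delta mm',(R.T@(P[0]-np.array(s['position']))*1e3).round(1),'C tool',(R.T@(C-np.array(s['position']))*1e3).round(1))
d=snap('side','side4.png');u,v=proj(d,[[.5787,.1531,.16]])[0].astype(int)
cv2.imwrite('pics/c7.png',cv2.resize(d['image'][v-60:v+60,u-60:u+60],None,fx=4,fy=4,interpolation=cv2.INTER_CUBIC)[:,:,::-1])
```

```text
[[0.5163 0.1327 0.037 ]
 [0.5176 0.1335 0.037 ]
 [0.515  0.1319 0.037 ]
 [0.4878 0.1153 0.037 ]
 [0.439  0.1135 0.037 ]
 [0.5413 0.1174 0.037 ]
 [0.4916 0.0613 0.037 ]
 [0.4841 0.1695 0.037 ]]
17.45 [0.5766 0.1538 0.1851] [ 1.080e-01 -3.138e+00 -3.000e-03] [-0.  -0.5 -3.6] 0.27287590861255084 0.017
[28.5 17.4  0. ] c [0.48903077 0.11541305 0.037     ]
tool delta mm [ 61.4 -17.2 148.2] C tool [ 89.8 -32.6 148.2]
```

View pics/c7.png

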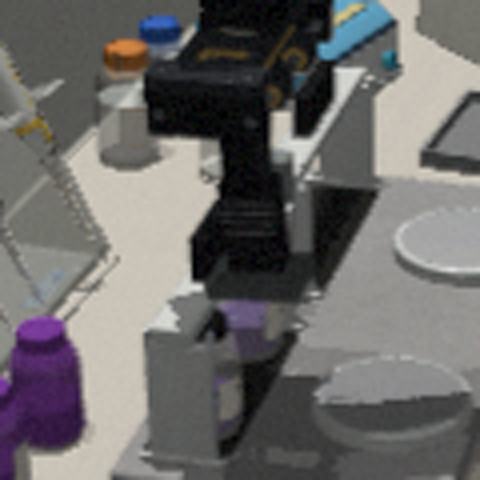

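```bash
python3 -m inch '[[[20,-5.9,0],[0,0,0]],[[20,-5.9,0],[0,0,0]],[[20,-5.9,0],[0,0,0]],[[18.4,-5.7,0],[0,0,0]],[[0,0,20],[0,0,0]],[[0,0,20],[0,0,0]],[[0,0,20],[0,0,0]],[[0,0,16],[0,0,0]],[[0,0,8],[0,0,0]],[[0,0,4],[0,0,0]]]' >/dev/null; python3 ck.py 9
python3 -m inch '[[[0,0,1],[0,0,0]],[[0,0,1],[0,0,0]],[[0,0,0],[0,0,0]],[[0,0,0],[0,0,0]],[[0,0,0],[0,0,0]],[[0,0,0],[0,0,0]],[[0,0,0],[0,0,0]],[[0,0,0],[0,0,0]],[[0,0,0],[0,0,0]],[[0,0,0],[0,0,0]]]' >/dev/null; python3 ck.py 9
```

```text
18.5 [498.5 124.8  97.1] [-1.5 -1.2 -1.2] [-0.08  0.19  0.  ] w 0.272 tool-rel-centre mm [-10.2   9.6  -5.2] tilt [-0.001 -0.001  0.   ]
19.5 [499.4 125.1  95.6] [-0.1  0.7 -1.1] [0.18 0.06 0.01] w 0.273 tool-rel-centre mm [-11.1   9.8  -3.5] tilt [0. 0. 0.]
```

Open, let it stand flat, and look.

```bash
python3 -m inch '[[[0,0,0],[0,0,0]],[[0,0,0],[0,0,0]],[[0,0,0],[0,0,0]],[[0,0,0],[0,0,0]],[[0,0,0],[0,0,0]],[[0,0,0],[0,0,0]],[[0,0,-1],[0,0,0]],[[0,0,-1],[0,0,0]],[[0,0,0],[0,0,0]],[[0,0,0],[0,0,0]]]' 0.5
python3 - <<'E'
from h import *
o=[]
for n in('scene','side'):
    d=snap(n,n+'5.png');u,v=proj(d,[[.489,.1145,.06]])[0].astype(int)
    o.append(cv2.resize(d['image'][v-60:v+60,u-50:u+50],None,fx=4,fy=4,interpolation=cv2.INTER_CUBIC))
    print(n,u,v)
cv2.imwrite('pics/c8.png',np.hstack(o)[:,:,::-1])
E
```

```text
time: 20.5
position: [0.4994, 0.125, 0.0976]
tool_rot: [-0.109, 3.14, -0.0]
ft_force: [0.4, -0.0, -1.1]
grip_width: 0.499
scene 304 281
side 346 291
```

View pics/c8.png

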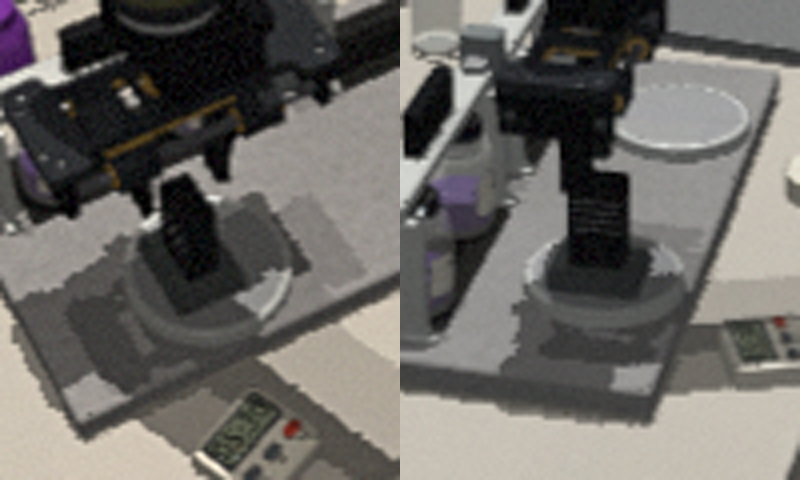

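Run:
```python
from h import *
a=load('scene5.png');b=load('side5.png')
pa=[304-50+188/4,281-60+182/4];pb=[346-50+(601-400)/4,291-60+174/4]
print(onz(a,[pa],.117),onz(b,[pb],.117))
# foot corners in scene crop, z=.051: left, bottom, right
for q in [(135,262),(180,313),(250,283)]: print(onz(a,[[254+q[0]/4,221+q[1]/4]],.045).round(4))
for q in [(548,290),(645,298),(655,262)]: print('side',onz(b,[[296+(q[0]-400)/4,231+q[1]/4]],.045).round(4))
```

```text
[[0.49817416 0.11833478 0.117     ]] [[0.48668446 0.12462257 0.117     ]]
[[0.5034 0.1568 0.045 ]]
[[0.4551 0.1461 0.045 ]]
[[0.4562 0.0962 0.045 ]]
side [[0.5119 0.1644 0.045 ]]
side [[0.4468 0.1552 0.045 ]]
side [[0.4531 0.1078 0.045 ]]
```

```bash
python3 -m inch '[[[4,0,0],[0,0,0]],[[4,0,0],[0,0,0]],[[4,0,0],[0,0,0]],[[0,0,2],[0,0,0]],[[0,0,1],[0,0,0]],[[0,0,0],[0,0,0]],[[0,0,0],[0,0,0]],[[0,0,0],[0,0,0]],[[0,0,0],[0,0,0]],[[0,0,0],[0,0,0]]]' >/dev/null; python3 ck.py 9
python3 -m inch '[[[0,0,0],[0,0,0]],[[0,0,0],[0,0,0]],[[0,0,0],[0,0,0]],[[0,0,0],[0,0,0]],[[0,0,0],[0,0,0]],[[0,0,0],[0,0,0]],[[0,0,0],[0,0,0]],[[0,0,0],[0,0,0]],[[0,0,0],[0,0,0]],[[0,0,0],[0,0,0]]]' 1 30 >/dev/null; python3 ck.py 9
python3 -m inch '[[[0,0,-0.3],[0,0,0]],[[0,0,-0.4],[0,0,0]],[[0,0,0],[0,0,0]],[[0,0,0],[0,0,0]],[[0,0,0],[0,0,0]],[[0,0,0],[0,0,0]],[[0,0,0],[0,0,0]],[[0,0,0],[0,0,0]],[[0,0,0],[0,0,0]],[[0,0,0],[0,0,0]]]' >/dev/null; python3 ck.py 9
python3 - <<'E'
from h import *
o=[]
for n in('scene','side'):
    d=snap(n,n+'6.png');u,v=proj(d,[[.489,.1145,.06]])[0].astype(int)
    o.append(cv2.resize(d['image'][v-60:v+60,u-50:u+50],None,fx=4,fy=4,interpolation=cv2.INTER_CUBIC))
cv2.imwrite('pics/c9.png',np.hstack(o)[:,:,::-1])
E
```

```text
21.6 [487.4 124.2  94.5] [-0.5  0.4 -0. ] [ 0.09 -0.09 -0.02] w 0.5 tool-rel-centre mm [ 0.9  9.8 -2.5] tilt [0. 0. 0.]
22.6 [487.4 124.1  94.5] [-0.  -0.2  0.1] [-0.04 -0.16  0.02] w 0.259 tool-rel-centre mm [ 1.   9.7 -2.5] tilt [-0. -0.  0.]
23.6 [487.3 124.1  95.2] [ 0.6 -0.4 -0.7] [ 0.06 -0.14 -0.01] w 0.263 tool-rel-centre mm [ 1.   9.7 -3.2] tilt [-0. -0.  0.]
```

View pics/c9.png

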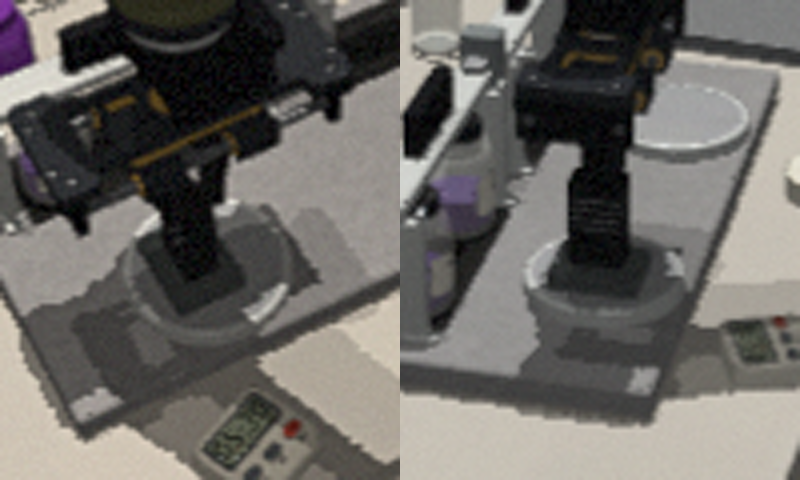

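```bash
python3 -m inch '[[[-1,0.24,0],[0,0,0]],[[-1,0.24,0],[0,0,0]],[[-1,0.24,0],[0,0,0]],[[-1,0.24,0],[0,0,0]],[[-1,0.24,0],[0,0,0]],[[-1,0.24,0],[0,0,0]],[[-1,0.24,0],[0,0,0]],[[-1,0.24,0],[0,0,0]],[[-1,0.24,0],[0,0,0]],[[-1,0.24,0],[0,0,0]]]' >/dev/null; python3 ck.py 5 &&
python3 -m inch '[[[-1,0.24,0],[0,0,0]],[[-1,0.24,0],[0,0,0]],[[-1,0.24,0],[0,0,0]],[[-1,0.24,0],[0,0,0]],[[-1,0.24,0],[0,0,0]],[[-1,0.24,0],[0,0,0]],[[-1,0.24,0],[0,0,0]],[[-1,0.24,0],[0,0,0]],[[-1,0.24,0],[0,0,0]],[[-1,0.24,0],[0,0,0]]]' >/dev/null && python3 ck.py 5 &&
python3 -m inch '[[[-1,0.24,0],[0,0,0]],[[-1,0.24,0],[0,0,0]],[[-1,0.24,0],[0,0,0]],[[-1,0.24,0],[0,0,0]],[[-1,0.24,0],[0,0,0]],[[-1,0.24,0],[0,0,0]],[[-1,0.24,0],[0,0,0]],[[-1,0.24,0],[0,0,0]],[[-1,0.24,0],[0,0,0]],[[-1,0.24,0],[0,0,0]]]' >/dev/null && python3 ck.py 5
python3 -m inch '[[[0,0,0],[0,0,0]],[[0,0,0],[0,0,0]],[[0,0,0],[0,0,0]],[[0,0,0],[0,0,0]],[[0,0,0],[0,0,0]],[[0,0,0],[0,0,0]],[[0,0,0],[0,0,0]],[[0,0,0],[0,0,0]],[[0,0,0],[0,0,0]],[[0,0,0],[0,0,0]]]' >/dev/null; python3 ck.py 5
```

```text
24.7 [496.6 125.7  97.3] [-9.  -6.4 20.3] [-1.34  2.19  0.03] w 0.271 tool-rel-centre mm [-8.4 10.6 -5.3] tilt [-0.002 -0.004  0.   ]
25.7 [496.8 125.7  97.3] [-7.8 -5.4 19.1] [-1.28  2.08 -0.01] w 0.263 tool-rel-centre mm [-8.6 10.6 -5.4] tilt [-0.002 -0.004  0.   ]
```

```bash
python3 -m inch '[[[1,-0.24,0],[0,0,0]],[[1,-0.24,0],[0,0,0]],[[1,-0.24,0],[0,0,0]],[[1,-0.24,0],[0,0,0]],[[1,-0.24,0],[0,0,0]],[[1,-0.24,0],[0,0,0]],[[1,-0.24,0],[0,0,0]],[[1,-0.24,0],[0,0,0]],[[1,-0.24,0],[0,0,0]],[[0,0,0],[0,0,0]]]' >/dev/null; python3 ck.py 5
python3 -m inch '[[[0,0,0],[0,0,0]],[[0,0,0],[0,0,0]],[[0,0,0],[0,0,0]],[[0,0,0],[0,0,0]],[[0,0,0],[0,0,0]],[[0,0,-3],[0,0,0]],[[0,0,0],[0,0,0]],[[0,0,0],[0,0,0]],[[0,0,0],[0,0,0]],[[0,0,0],[0,0,0]]]' 0.5 >/dev/null; python3 ck.py 5
python3 - <<'E'
from h import *
for n,b in(('scene',(254,221)),('side',(296,231))):
    d=snap(n,n+'7.png');a=load(n+'6.png')
    # foot+grip-base patch (crop coords of the last picture / 4)
    x0,y0,x1,y1=((140,250,245,315) if n=='scene' else (148,245,256,302))
    x0,x1=b[0]+x0//4,b[0]+x1//4;y0,y1=b[1]+y0//4,b[1]+y1//4
    r=cv2.matchTemplate(cv2.resize(d['image'][y0-12:y1+12,x0-12:x1+12],None,fx=4,fy=4),cv2.resize(a['image'][y0:y1,x0:x1],None,fx=4,fy=4),cv2.TM_CCOEFF_NORMED)
    _,m,_,l=cv2.minMaxLoc(r);du=np.array(l)/4-12;print(n,m,du);c=np.array([(x0+x1)/2,(y0+y1)/2]);print((onz(d,[c+du],.045)-onz(d,[c],.045)).round(4))
E
```

```text
26.7 [488.6 124.7  95.1] [ 1.2 -1.1 -1.4] [ 0.09 -0.47  0.08] w 0.265 tool-rel-centre mm [-0.4 10.2 -3.1] tilt [0.001 0.    0.   ]
27.7 [488.3 124.4  98.2] [-0.4  0.8 -0.5] [ 0.13 -0.16 -0.  ] w 0.5 tool-rel-centre mm [ 0.   9.9 -6.2] tilt [-0. -0.  0.]
scene 0.9652323126792908 [0.   0.25]
[[-0.0007  0.0003  0.    ]]
side 0.9894027709960938 [0.   0.25]
[[-0.0004  0.0013  0.    ]]
```

```bash
python3 -m inch '[[[0,0,5],[0,0,0]],[[0,0,5],[0,0,0]],[[0,0,5],[0,0,0]],[[0,0,5],[0,0,0]],[[0,0,5],[0,0,0]],[[0,0,0],[0,0,0]],[[0,0,0],[0,0,0]],[[0,0,0],[0,0,0]],[[0,0,0],[0,0,0]],[[0,0,0],[0,0,0]]]' >/dev/null; python3 ck.py 5
python3 -m inch '[[[0,0,0],[0,0,0]],[[0,0,0],[0,0,0]],[[0,0,0],[0,0,0]],[[0,0,0],[0,0,0]],[[0,0,0],[0,0,0]],[[0,0,0],[0,0,0]],[[0,0,0],[0,0,0]],[[0,0,0],[0,0,0]],[[0,0,0],[0,0,0]],[[0,0,0],[0,0,0]]]' 1 50 >/dev/null; python3 ck.py 5
python3 -m inch '[[[0,0,-4],[0,0,0]],[[0,0,-4],[0,0,0]],[[-6,1.5,-4],[0,0,0]],[[-6,1.5,0],[0,0,0]],[[-6,1.5,0],[0,0,0]],[[-6,1.5,0],[0,0,0]],[[-4.9,1.1,0],[0,0,0]],[[0,0,0],[0,0,0]],[[0,0,0],[0,0,0]],[[0,0,0],[0,0,0]]]' >/dev/null; python3 ck.py 5
python3 -m inch '[[[0,0,2],[0,0,0]],[[0,0,2],[0,0,0]],[[0,0,2],[0,0,0]],[[0,0,2],[0,0,0]],[[0,0,1],[0,0,0]],[[0,0,1],[0,0,0]],[[0,0,1],[0,0,0]],[[0,0,0],[0,0,0]],[[0,0,0],[0,0,0]],[[0,0,0],[0,0,0]]]' >/dev/null; python3 ck.py 5
```

```text
28.8 [488.5 124.5  73.4] [-0.2  0.5 -0.7] [ 0.13 -0.12  0.02] w 0.499 tool-rel-centre mm [-0.2 10.  18.6] tilt [ 0. -0.  0.]
29.8 [488.3 124.4  73.2] [ 0.8  0.4 -0.5] [ 0.11 -0.18  0.02] w 0.275 tool-rel-centre mm [-0.  10.  18.8] tilt [-0. -0.  0.]
30.8 [516.3 133.5  85.1] [ 0.1  0.1 -3.5] [ 0.11 -0.18 -0.08] w 0.272 tool-rel-centre mm [-28.6  17.1   6.9] tilt [-0.001 -0.     0.   ]
31.8 [516.7 133.6  74.2] [ 1.2 -0.6 -2.9] [ 0.03 -0.12  0.04] w 0.273 tool-rel-centre mm [-28.9  17.1  17.8] tilt [ 0. -0.  0.]
```

```bash
python3 -m inch '[[[0.5,0.86,0],[0,0,0]],[[0.5,0.86,0],[0,0,0]],[[0.5,0.86,0],[0,0,0]],[[0.5,0.86,0],[0,0,0]],[[0.5,0.86,0],[0,0,0]],[[0,0,0],[0,0,0]],[[0,0,0],[0,0,0]],[[0,0,0],[0,0,0]],[[0,0,0],[0,0,0]],[[0,0,0],[0,0,0]]]' >/dev/null; python3 ck.py 5
python3 -m inch '[[[-0.5,-0.86,0],[0,0,0]],[[-0.5,-0.86,0],[0,0,0]],[[-0.5,-0.86,0],[0,0,0]],[[-0.5,-0.86,0],[0,0,0]],[[-0.5,-0.86,0],[0,0,0]],[[-0.5,-0.86,0],[0,0,0]],[[-0.5,-0.86,0],[0,0,0]],[[-0.5,-0.86,0],[0,0,0]],[[-0.5,-0.86,0],[0,0,0]],[[-0.5,-0.86,0],[0,0,0]]]' >/dev/null; python3 ck.py 5
```

```text
32.8 [515.3 135.2  74.3] [ 4.3 -5.8 -3.9] [-1.4  -1.25  0.  ] w 0.267 tool-rel-centre mm [-27.6  18.9  17.7] tilt [ 0.002 -0.003  0.   ]
33.8 [519.4 129.5  74.2] [-0.6 -0.6 -4. ] [ 0.18 -0.12 -0.04] w 0.268 tool-rel-centre mm [-31.4  12.9  17.8] tilt [-0.  0.  0.]
```

```bash
python3 -m inch '[[[0.5,0.86,0],[0,0,0]],[[0.5,0.86,0],[0,0,0]],[[0.5,0.86,0],[0,0,0]],[[0,0,0.5],[0,0,0]],[[0,0,0.4],[0,0,0]],[[0,0,0],[0,0,0]],[[0,0,0],[0,0,0]],[[0,0,0],[0,0,0]],[[0,0,0],[0,0,0]],[[0,0,0],[0,0,0]]]' >/dev/null; python3 ck.py 5
python3 -m inch '[[[0,0,-2],[0,0,0]],[[0,0,-10],[0,0,0]],[[0,0,-20],[0,0,0]],[[0,0,-30],[0,0,0]],[[0,0,-30],[0,0,0]],[[0,40,-30],[0,0,0]],[[0,40,0],[0,0,0]],[[-20,30,0],[0,0,0]],[[-20,0,0],[0,0,0]],[[0,0,0],[0,0,0]]]' >/dev/null; python3 ck.py 9
python3 - <<'E'
from h import *
d=snap('wrist','w4.png');u,v=proj(d,[[.489,.1145,.037]])[0].astype(int);print(u,v)
u0,v0=max(u-110,0),max(v-100,0);cr=cv2.resize(d['image'][v0:v0+240,u0:u0+320],None,fx=2.5,fy=2.5,interpolation=cv2.INTER_CUBIC);cv2.imwrite('pics/c10.png',cr[:,:,::-1]);print(u0,v0)
snap('scene','scene8.png')
E
```

```text
34.8 [517.8 132.   73.4] [-0.5  1.8 -2.5] [0.38 0.03 0.06] w 0.272 tool-rel-centre mm [-30.   15.5  18.6] tilt [0. 0. 0.]
35.8 [552.2 244.8 195.6] [ 0.6  0.  -3.8] [-0.01 -0.09  0.02] w 0.277 tool-rel-centre mm [ -72.2  125.7 -103.4] tilt [0.001 0.001 0.   ]
177 138
67 38
```

View pics/c10.png

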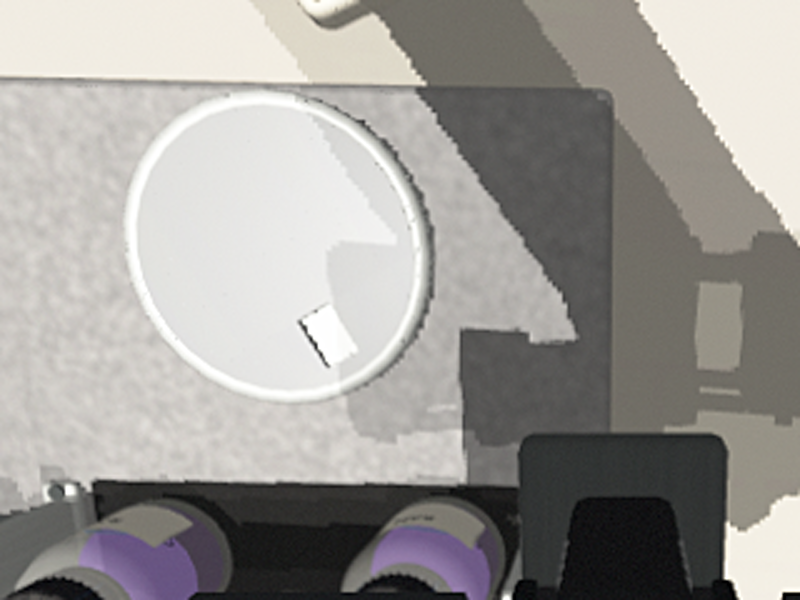

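```bash
python3 -m inch '[[[20,34.6,0],[0,0,0]],[[20,34.6,0],[0,0,0]],[[20,34.7,0],[0,0,0]],[[20.3,34.7,0],[0,0,0]],[[0,0,0],[0,0,2]],[[0,0,32],[0,0,0]],[[0,0,32],[0,0,0]],[[0,0,32],[0,0,0]],[[0,0,27],[0,0,0]],[[0,0,20],[0,0,0]]]' >/dev/null; python3 ck.py 9
python3 -m inch '[[[0,0,5],[0,0,0]],[[0,0,4],[0,0,0]],[[0,0,3],[0,0,0]],[[0,0,1],[0,0,0]],[[0,0,0],[0,0,0]],[[0,0,0],[0,0,0]],[[0,0,0],[0,0,0]],[[0,0,0],[0,0,0]],[[0,0,0],[0,0,0]],[[0,0,0],[0,0,0]]]' >/dev/null; python3 ck.py 9
```

```text
36.9 [459.6 375.1  50.7] [ 0.1 -0.3 -3.4] [ 0.11 -0.1  -0.03] w 0.271 tool-rel-centre mm [ 20.6 261.5  40.7] tilt [-0.001 -0.002  0.   ]
37.9 [460.8 377.3  39.5] [ 0.6 -0.7 -1.9] [ 0.   -0.46  0.01] w 0.271 tool-rel-centre mm [ 19.2 263.6  52.6] tilt [0.001 0.    0.   ]
```

```bash
python3 -m inch '[[[0,0,0],[0,0,0]],[[0,0,0],[0,0,0]],[[0,0,0],[0,0,0]],[[0,0,0],[0,0,0]],[[0,0,-20],[0,0,0]],[[0,0,-20],[0,0,0]],[[0,0,-40],[0,0,0]],[[0,0,-40],[0,0,0]],[[0,0,-40],[0,0,0]],[[0,0,-40],[0,0,0]]]' 0 >/dev/null; python3 ck.py 9
python3 -m inch '[[[-20,-37.2,0],[0,0,8.5]],[[0,0,0],[0,0,8.5]],[[0,0,0],[0,0,8.5]],[[0,0,0],[0,0,8.5]],[[0,0,0],[0,0,8.5]],[[0,0,0],[0,0,8.5]],[[0,0,0],[0,0,8.5]],[[0,0,0],[0,0,8.5]],[[0,0,0],[0,0,8.5]],[[0,0,0],[0,0,8.5]]]' >/dev/null
python3 - <<'E'
from h import *
info();s=st();R=Ro.from_rotvec(s['tool_rot']).as_matrix();print('toolx ang',np.degrees(np.arctan2(R[1,0],R[0,0])))
print((R.T@(np.array([.609,.1215,.148])-s['position'])*1e3).round(1))
E
```

```text
38.9 [460.  377.2 241. ] [ 1.7  0.3 -0.6] [ 0.08 -0.16 -0.05] w 0.984 tool-rel-centre mm [  19.8  263.5 -149. ] tilt [ 0. -0.  0.]
39.9 [0.4814 0.3408 0.2393] [-2.089 -2.346  0.   ] [-0.7  0.   0.1] 1.0043301230569046 0.017
toolx ang 96.64762020600934
[-232.6  101.4   91.3]
```

```bash
python3 -m inch '[[[-38.8,16.9,0],[0,0,0]],[[-38.8,16.9,0],[0,0,0]],[[-38.8,16.9,0],[0,0,0]],[[-38.8,16.9,0],[0,0,0]],[[-38.8,16.9,0],[0,0,0]],[[-38.6,16.9,0],[0,0,0]],[[0,0,0],[0,0,3.1]],[[0,0,0],[0,0,0]],[[0,0,0],[0,0,0]],[[0,0,0],[0,0,0]]]' >/dev/null
python3 - <<'E'
from h import *
info();s=st();R=Ro.from_rotvec(s['tool_rot']).as_matrix();print('toolx ang',np.degrees(np.arctan2(R[1,0],R[0,0])))
print((R.T@(np.array([.609,.1215,.148])-s['position'])*1e3).round(1))
d=snap('wrist','w5.png'); print(proj(d,[[.609,.122,.162],[.6,.162,.162],[.616,.162,.162]]))
g=cv2.cvtColor(d['image'],cv2.COLOR_RGB2GRAY)
E
```

```text
40.9 [0.6098 0.124  0.2396] [-2.141e+00 -2.299e+00 -1.000e-03] [-0.6 -0.4 -0.9] 0.9998305554001901 0.017
toolx ang 94.08857034457539
[-2.5 -1.  91.6]
[[315.76590663 241.8338922 ]
 [307.32816702 188.07686894]
 [329.3351996  189.66176472]]
```

View pics/w5.png

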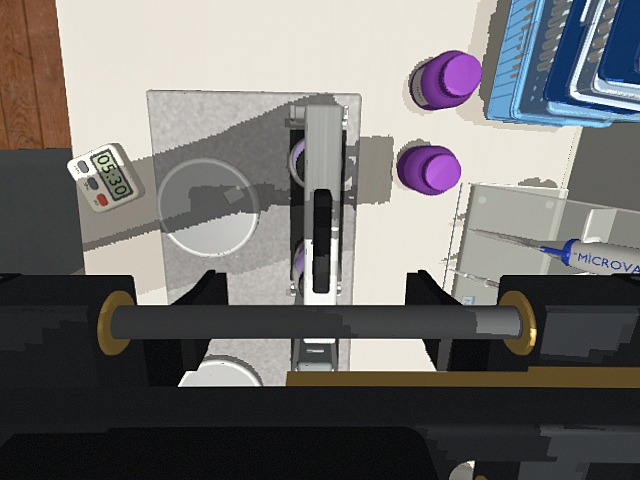

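```bash
python3 - <<'E'
from h import *
d=load('w5.png');print('stand base',onz(d,[(470,190),(446,270)],0).round(3),'pip tip if z=.05/.1/.2',[onz(d,[(545,247)],z).round(3).tolist() for z in(.05,.1,.2)])
print('purple top',onz(d,[(437,167),(465,75)],.085).round(3)); print('handle',onz(d,[(323,190),(321,292),(315,241),(329,241)],.162).round(4))
E
python3 -m inch '[[[-1,3.5,20],[0,0,0.5]],[[0,0,20],[0,0,0.5]],[[0,0,20],[0,0,0]],[[0,0,15],[0,0,0]],[[0,0,8],[0,0,0]],[[0,0,5],[0,0,0]],[[0,0,3],[0,0,0]],[[0,0,0],[0,0,0]],[[0,0,0],[0,0,0]],[[0,0,0],[0,0,0]]]' >/dev/null; python3 ck.py 9
```

```text
stand base [[0.789 0.152 0.   ]
 [0.777 0.05  0.   ]] pip tip if z=.05/.1/.2 [[[0.858, 0.102, 0.05]], [[0.824, 0.115, 0.1]], [[0.755, 0.14, 0.2]]]
purple top [[0.717 0.18  0.085]
 [0.728 0.259 0.085]]
handle [[0.6114 0.1614 0.162 ]
 [0.616  0.0815 0.162 ]
 [0.6084 0.1226 0.162 ]
 [0.6189 0.1234 0.162 ]]
42.0 [614.5 121.4 149. ] [-0.4 -1.1 -0.9] [ 0.01 -0.12 -0.  ] w 1.002 tool-rel-centre mm [  0.6 125.7 -56.9] tilt [0.001 0.    0.   ]
```

```bash
python3 -m inch '[[[0,0,0],[0,0,0]],[[0,0,0],[0,0,0]],[[0,0,0],[0,0,0]],[[0,0,0],[0,0,0]],[[0,0,0],[0,0,0]],[[0,0,0],[0,0,0]],[[0,0,0],[0,0,0]],[[0,0,0],[0,0,0]],[[0,0,0],[0,0,0]],[[0,0,0],[0,0,0]]]' 1 30 ; python3 ck.py 9
python3 -m inch '[[[0,0,-2],[0,0,0]],[[0,0,-4],[0,0,0]],[[0,0,-4],[0,0,0]],[[0,0,-5],[0,0,0]],[[0,0,-5],[0,0,0]],[[0,0,0],[0,0,0]],[[0,0,0],[0,0,0]],[[0,0,0],[0,0,0]],[[0,0,0],[0,0,0]],[[0,0,0],[0,0,0]]]' >/dev/null; python3 ck.py 9
```

```text
time: 42.95
position: [0.6141, 0.1213, 0.1483]
tool_rot: [2.165, 2.276, -0.0]
ft_force: [0.2, 0.2, 0.2]
grip_width: 0.17
43.0 [614.1 121.3 148.3] [0.2 0.2 0.2] [-0.01 -0.09  0.01] w 0.17 tool-rel-centre mm [  0.5 125.2 -56.3] tilt [-0. -0.  0.]
44.0 [613.9 121.2 168.1] [-0.2  1.1  0.2] [ 0.01 -0.13 -0.04] w 0.008 tool-rel-centre mm [  0.4 125.1 -76.1] tilt [-0. -0.  0.]
```

Run:
```python
from h import *
o=[]
for n in('scene','side'):
    d=snap(n,n+'9.png');u,v=proj(d,[[.60,.12,.12]])[0].astype(int);print(u,v)
    o.append(cv2.resize(d['image'][v-60:v+60,u-50:u+50],None,fx=4,fy=4,interpolation=cv2.INTER_CUBIC))
cv2.imwrite('pics/c11.png',np.hstack(o)[:,:,::-1])
```

```text
284 237
307 267
```

View pics/c11.png

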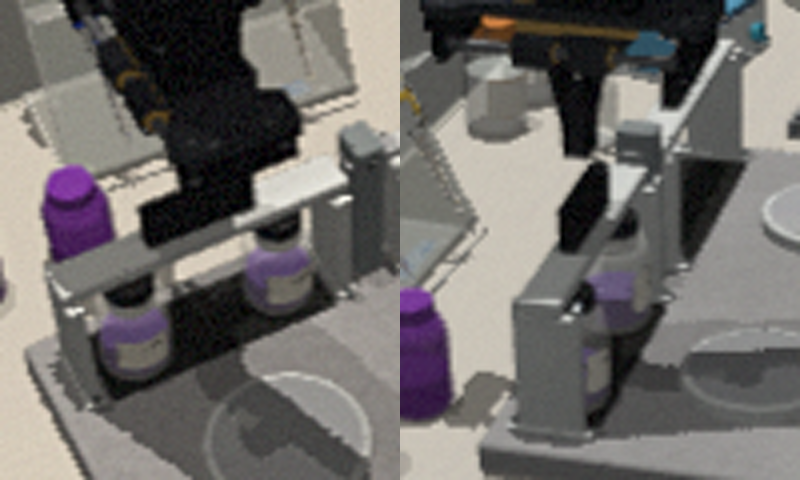

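Run:
```python
from h import *
info()
for n,b,o in(('scene9.png',(234,177),0),('side9.png',(257,207),400)):
    d=load(n)
    P=[[.614,.1215,.151],[.614,.1215,.162],[.6114,.1614,.162],[.616,.0815,.162],[.6114,.1614,.128]]
    print(n,((proj(d,P)-b)*4+[o,0]).round(0).tolist())
```

```text
44.05 [0.614  0.1213 0.1682] [-2.165 -2.276  0.   ] [ 0.3 -0.1 -0.3] 0.006775117754940541 0.017
scene9.png [[189.0, 198.0], [188.0, 187.0], [131.0, 210.0], [243.0, 165.0], [136.0, 244.0]]
side9.png [[579.0, 198.0], [578.0, 183.0], [561.0, 210.0], [596.0, 158.0], [563.0, 255.0]]
```

Run:
```python
from h import *
def tri(a,pa,b,pb):
    Ca,Da=ray(a,[pa]);Cb,Db=ray(b,[pb]);A=np.c_[Da[0],-Db[0]];k=np.linalg.lstsq(A,Cb-Ca,rcond=None)[0]
    p,q=Ca+k[0]*Da[0],Cb+k[1]*Db[0];return ((p+q)/2).round(4),np.linalg.norm(p-q).round(4)
a=load('scene5.png');b=load('side5.png')
print('tip +y',tri(a,[254+142/4,221+208/4],b,[296+(580-400)/4,231+192/4]),' expected ~ (.498,.15,.0806)')
print('grip top',tri(a,[254+188/4,221+182/4],b,[296+(601-400)/4,231+174/4]))
for n in('scene5.png','side5.png'):
    d=load(n); bb=(254,221) if n[1]=='c' else (296,231); print(n,((proj(d,[[.498,.152,.0806],[.498,.152,.105]])-bb)*4+[0 if n[1]=='c' else 400,0]).round())
b=load('side9.png');print('side tip height', [onz(b,[[257+(585-400)/4,207+155/4]],z).round(4).tolist() for z in(.151,.165,.18)])
```

```text
tip +y (array([0.4929, 0.1519, 0.1166]), np.float64(0.0003))  expected ~ (.498,.15,.0806)
grip top (array([0.4921, 0.1195, 0.1172]), np.float64(0.0099))
scene5.png [[142. 235.]
 [140. 212.]]
side5.png [[573. 238.]
 [573. 206.]]
side tip height [[[0.6334, 0.0571, 0.151]], [[0.6228, 0.0843, 0.165]], [[0.6114, 0.1134, 0.18]]]
```

```bash
python3 -m inch '[[[0,0,0],[0,0,0]],[[0,0,0],[0,0,0]],[[0,0,0],[0,0,0]],[[0,0,0],[0,0,0]],[[0,0,0],[0,0,0]],[[0,0,10],[0,0,0]],[[0,0,10],[0,0,0]],[[0,0,10],[0,0,0]],[[0,0,4],[0,0,0]],[[0,0,0],[0,0,0]]]' 0 >/dev/null; python3 ck.py 9
python3 -m inch '[[[0,0,2],[0,0,0]],[[0,0,2],[0,0,0]],[[0,0,2],[0,0,0]],[[0,0,2],[0,0,0]],[[0,0,2],[0,0,0]],[[0,0,2],[0,0,0]],[[0,0,1],[0,0,0]],[[0,0,1],[0,0,0]],[[0,0,0],[0,0,0]],[[0,0,0],[0,0,0]]]' >/dev/null; python3 ck.py 9
python3 -m inch '[[[0,0,0],[0,0,0]],[[0,0,0],[0,0,0]],[[0,0,0],[0,0,0]],[[0,0,0],[0,0,0]],[[0,0,0],[0,0,0]],[[0,0,0],[0,0,0]],[[0,0,0],[0,0,0]],[[0,0,0],[0,0,0]],[[0,0,0],[0,0,0]],[[0,0,0],[0,0,0]]]' 1 30 >/dev/null; python3 ck.py 9
python3 -m inch '[[[0,0,-1],[0,0,0]],[[0,0,-2],[0,0,0]],[[0,0,-2],[0,0,0]],[[0,0,-2],[0,0,0]],[[0,0,0],[0,0,0]],[[0,0,0],[0,0,0]],[[0,0,0],[0,0,0]],[[0,0,0],[0,0,0]],[[0,0,0],[0,0,0]],[[0,0,0],[0,0,0]]]' >/dev/null; python3 ck.py 9
```

```text
45.0 [613.3 121.1 133. ] [ 0.3 -0.4 -1.2] [-0.04 -0.11 -0.02] w 0.834 tool-rel-centre mm [  0.3 124.4 -41.3] tilt [-0.002 -0.     0.   ]
46.0 [614.1 121.3 120.3] [-0.2 -0.7 -0.6] [-0.03 -0.1   0.04] w 1.001 tool-rel-centre mm [  0.5 125.3 -28.3] tilt [ 0. -0.  0.]
47.0 [614.1 121.3 120.3] [-0.   0.6 -1.4] [-0.05 -0.05 -0.02] w 0.17 tool-rel-centre mm [  0.5 125.2 -28.3] tilt [-0. -0.  0.]
48.0 [614.  121.3 127.3] [-0.4  0.2 -2.3] [ 0.01 -0.12 -0.01] w 0.16 tool-rel-centre mm [  0.5 125.2 -35.3] tilt [-0. -0.  0.]
```

```bash
python3 -m inch '[[[0,0,-10],[0,0,0]],[[0,0,-20],[0,0,0]],[[0,0,-20],[0,0,0]],[[0,-20,0],[0,0,0]],[[0,-25,0],[0,0,0]],[[0,-25,0],[0,0,0]],[[0,-25,0],[0,0,0]],[[0,-20,0],[0,0,0]],[[0,-10,10],[0,0,0]],[[0,0,20],[0,0,0]]]' >/dev/null; python3 ck.py 9
python3 -m inch '[[[0,0,25],[0,0,0]],[[0,0,25],[0,0,0]],[[0,0,20],[0,0,0]],[[0,0,15],[0,0,0]],[[0,0,9],[0,0,0]],[[0,0,5],[0,0,0]],[[0,0,3],[0,0,0]],[[0,0,2],[0,0,0]],[[0,0,0],[0,0,0]],[[0,0,0],[0,0,0]]]' >/dev/null; python3 ck.py 9
```

```text
49.0 [489.7 115.5 149.6] [ 0.1  0.6 -2.6] [-0.04 -0.08 -0.03] w 0.158 tool-rel-centre mm [  0.8   1.  -57.6] tilt [ 0.005 -0.001  0.   ]
50.0 [489.6 115.1  43.8] [ 0.  -0.2 -1.8] [-0.04 -0.09  0.  ] w 0.156 tool-rel-centre mm [ 0.5  0.6 48.2] tilt [ 0.001 -0.     0.   ]
```

```bash
python3 -m inch '[[[0,0,1],[0,0,0]],[[0,0,1],[0,0,0]],[[0,0,0],[0,0,0]],[[0,0,0],[0,0,0]],[[0,0,0],[0,0,0]],[[0,0,0],[0,0,0]],[[0,0,0],[0,0,0]],[[0,0,0],[0,0,0]],[[0,0,0],[0,0,0]],[[0,0,0],[0,0,0]]]' >/dev/null; python3 ck.py 9
python3 -m inch '[[[0,0,0],[0,0,0]],[[0,0,0],[0,0,0]],[[0,0,0],[0,0,0]],[[0,0,0],[0,0,0]],[[0,0,0],[0,0,0]],[[0,0,-10],[0,0,0]],[[0,0,-20],[0,0,0]],[[0,0,-30],[0,0,0]],[[0,0,-30],[0,0,0]],[[0,0,-30],[0,0,0]]]' 0 >/dev/null; python3 ck.py 9
python3 -m inch '[[[11,25,0],[0,0,0]],[[11,25,0],[0,0,0]],[[11,25,0],[0,0,0]],[[11,25,0],[0,0,0]],[[11.7,23.9,0],[0,0,0]],[[0,0,0],[0,0,0]],[[0,0,0],[0,0,0]],[[0,0,0],[0,0,0]],[[0,0,0],[0,0,0]],[[0,0,0],[0,0,0]]]' >/dev/null; python3 ck.py 9
python3 - <<'E'
from h import *
d=snap('wrist','w6.png')
print(proj(d,[[.6103,.1774,.112],[.617,.0656,.112],[.489,.115,.083]]).round())
E
```

```text
51.0 [489.2 115.   41.3] [ 0.1  0.7 -2.3] [-0.03 -0.14  0.02] w 0.157 tool-rel-centre mm [ 0.5  0.3 50.7] tilt [ 0. -0.  0.]
52.0 [489.2 115.2 163.3] [-0.4 -0.4  0.6] [-0.02 -0.16 -0.  ] w 0.956 tool-rel-centre mm [  0.7   0.2 -71.3] tilt [ 0.001 -0.     0.   ]
53.0 [609.9 176.3 161.8] [-0.1 -0.5  0.1] [-0.02 -0.12 -0.04] w 1.0 tool-rel-centre mm [ 55.7 123.8 -69.8] tilt [ 0.001 -0.001  0.   ]
[[318. 249.]
 [319. 390.]
 [161. 306.]]
```

View pics/w6.png

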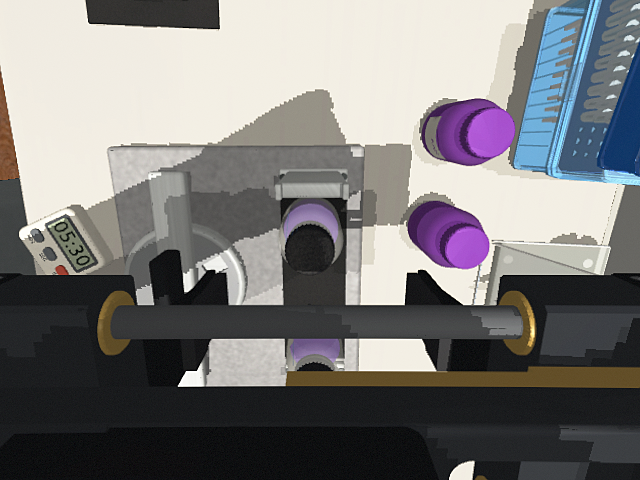

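```bash
python3 -m inch '[[[1,-3,20],[0,0,0]],[[0,0,20],[0,0,0]],[[0,0,20],[0,0,0]],[[0,0,20],[0,0,0]],[[0,0,15],[0,0,0]],[[0,0,10],[0,0,0]],[[0,0,6],[0,0,0]],[[0,0,4],[0,0,0]],[[0,0,0],[0,0,0]],[[0,0,0],[0,0,0]]]' >/dev/null; python3 ck.py 9
python3 -m inch '[[[0,0,0],[0,0,0]],[[0,0,0],[0,0,0]],[[0,0,0],[0,0,0]],[[0,0,0],[0,0,0]],[[0,0,0],[0,0,0]],[[0,0,0],[0,0,0]],[[0,0,0],[0,0,0]],[[0,0,0],[0,0,0]],[[0,0,0],[0,0,0]],[[0,0,0],[0,0,0]]]' 1 20 >/dev/null; python3 ck.py 9
python3 -m inch '[[[0,0,-3],[0,0,0]],[[0,0,-7],[0,0,0]],[[0,0,-15],[0,0,0]],[[0,0,-25],[0,0,0]],[[0,0,-30],[0,0,0]],[[0,0,-30],[0,0,0]],[[0,0,-30],[0,0,0]],[[0,0,-30],[0,0,0]],[[0,0,-5],[0,0,0]],[[0,0,0],[0,0,0]]]' >/dev/null; python3 ck.py 9
```

```text
54.1 [607.6 177.9  47. ] [-0.7 -0.4 -0.8] [-0.04 -0.11 -0.02] w 1.0 tool-rel-centre mm [ 57.4 121.6  45.2] tilt [0.001 0.    0.   ]
55.1 [607.1 177.7  46.3] [-1.2 -0.7  0.1] [ 0.01 -0.02  0.01] w 0.556 tool-rel-centre mm [ 57.2 121.1  45.7] tilt [-0. -0.  0.]
56.1 [607.7 178.2 223. ] [-0.6  0.3 -2.1] [-0.08 -0.07  0.01] w 0.559 tool-rel-centre mm [  57.6  122.2 -130.7] tilt [0.003 0.    0.   ]
```

```bash
python3 -m inch '[[[-30,-6,0],[0,0,0]],[[-46,-9.5,0],[0,0,0]],[[-46,-9.5,0],[0,0,0]],[[-46,-9.5,0],[0,0,0]],[[-46,-9.5,0],[0,0,0]],[[-46,-9.5,0],[0,0,0]],[[-46,-9.5,0],[0,0,0]],[[-46,-9.5,0],[0,0,0]],[[-46,-9.5,0],[0,0,0]],[[-46,-9.5,0],[0,0,0]]]' >/dev/null; python3 ck.py 9
python3 - <<'E'
from h import *
d=load('scene1.png');g=cv2.cvtColor(d['image'],cv2.COLOR_RGB2GRAY)
m=np.zeros_like(g);m[190:275,410:510]=(g[190:275,410:510]<110)
n,l,s,c=cv2.connectedComponentsWithStats(m);i=1+np.argmax(s[1:,4]);print(s[i])
ct=max(cv2.findContours((l==i).astype(np.uint8),0,2)[0],key=cv2.contourArea)
P=onz(d,ct.reshape(-1,2).astype(float),.010)[:,:2];r=cv2.minAreaRect((P*1000).astype(np.float32));print(r)
b=load('side1.png');print(onz(b,[(354,240),(413,248),(425,231),(376,224)],.016).round(3))
E
```

```text
57.1 [ 536.3 -271.8  219.4] [ 1.4 -0.   0.1] [-0.01 -0.21  0.  ] w 0.559 tool-rel-centre mm [-388.    27.6 -128. ] tilt [-0.003  0.001  0.   ]
[ 420  201   82   68 2629]
((480.3207702636719, -383.53997802734375), (148.77676391601562, 227.06912231445312), 87.67152404785156)
[[ 0.586 -0.297  0.016]
 [ 0.382 -0.293  0.016]
 [ 0.369 -0.439  0.016]
 [ 0.547 -0.449  0.016]]
```

```bash
python3 -m inch '[[[-37.5,-5.8,0],[0,0,0]],[[-37.5,-5.8,0],[0,0,0]],[[-37.5,-5.8,0],[0,0,0]],[[0,0,20],[0,0,0]],[[0,0,30],[0,0,0]],[[0,0,35],[0,0,0]],[[0,0,30],[0,0,0]],[[0,0,25],[0,0,0]],[[0,0,15],[0,0,0]],[[0,0,5],[0,0,0]]]' >/dev/null; python3 ck.py 9
python3 -m inch '[[[0,0,8],[0,0,0]],[[0,0,8],[0,0,0]],[[0,0,6],[0,0,0]],[[0,0,4],[0,0,0]],[[0,0,3],[0,0,0]],[[0,0,2],[0,0,0]],[[0,0,0],[0,0,0]],[[0,0,0],[0,0,0]],[[0,0,0],[0,0,0]],[[0,0,0],[0,0,0]]]' >/dev/null; python3 ck.py 9
```

```text
58.1 [ 524.4 -382.3   58.1] [-0.2 -0.3 -2.1] [ 0.05 -0.12  0.02] w 0.559 tool-rel-centre mm [-498.1   10.5   32.2] tilt [-0.004  0.003  0.   ]
59.1 [ 526.4 -383.7   30.6] [ 0.5 -0.4 -0.7] [-0.01 -0.1   0.03] w 0.56 tool-rel-centre mm [-499.4   12.4   61.6] tilt [ 0. -0.  0.]
```

```bash
python3 -m inch '[[[0,0,1],[0,0,0]],[[0,0,1],[0,0,0]],[[0,0,1],[0,0,0]],[[0,0,1],[0,0,0]],[[0,0,0],[0,0,0]],[[0,0,0],[0,0,0]],[[0,0,0],[0,0,0]],[[0,0,0],[0,0,0]],[[0,0,0],[0,0,0]],[[0,0,0],[0,0,0]]]' >/dev/null; python3 ck.py 9
python3 -m inch '[[[0,0,1],[0,0,0]],[[0,0,1],[0,0,0]],[[0,0,0],[0,0,0]],[[0,0,0],[0,0,0]],[[0,0,0],[0,0,0]],[[0,0,0],[0,0,0]],[[0,0,0],[0,0,0]],[[0,0,0],[0,0,0]],[[0,0,0],[0,0,0]],[[0,0,0],[0,0,0]]]' >/dev/null; python3 ck.py 9
```

```text
60.1 [ 526.3 -383.6   26.4] [ 0.2 -0.8 -2.1] [-0.04 -0.13  0.03] w 0.559 tool-rel-centre mm [-499.3   12.3   65.7] tilt [ 0. -0.  0.]
61.1 [ 526.3 -383.6   24.4] [ 1.3  1.2 -1. ] [-0.03 -0.08  0.03] w 0.56 tool-rel-centre mm [-499.3   12.3   67.7] tilt [ 0. -0.  0.]
```

```bash
python3 -m inch '[[[0,0,0.7],[0,0,0]],[[0,0,0],[0,0,0]],[[0,0,0],[0,0,0]],[[0,0,0],[0,0,0]],[[0,0,0],[0,0,0]],[[0,0,0],[0,0,0]],[[0,0,-10],[0,0,0]],[[0,0,-20],[0,0,0]],[[0,0,-40],[0,0,0]],[[0,0,-40],[0,0,0]]]' 0.15 >/dev/null; python3 ck.py 9
python3 -m inch '[[[0,0,-40],[0,0,0]],[[0,0,-40],[0,0,0]],[[44.4,11.2,0],[0,0,0]],[[44.4,11.2,0],[0,0,0]],[[44.4,11.2,0],[0,0,0]],[[44.4,11.2,0],[0,0,0]],[[44.4,11.2,0],[0,0,0]],[[44.4,11.2,0],[0,0,0]],[[44.4,11.2,0],[0,0,0]],[[44.4,11.2,0],[0,0,0]]]' 0 >/dev/null; python3 ck.py 9
python3 -m inch '[[[44.4,11.1,0],[0,0,0]],[[44.4,11,0],[0,0,0]],[[0,0,30],[0,0,0]],[[0,0,30],[0,0,0]],[[0,0,0],[0,0,0]],[[0,0,0],[0,0,0]],[[0,0,0],[0,0,0]],[[0,0,0],[0,0,0]],[[0,0,0],[0,0,0]],[[0,0,0],[0,0,0]]]'  >/dev/null; python3 ck.py 9
python3 - <<'E'
from h import *
d=snap('wrist','w7.png')
g=cv2.cvtColor(d['image'],cv2.COLOR_RGB2GRAY)
p=proj(d,[[.6135,.0656,.112]])[0];print(p.round())
m=((g<45)).astype(np.uint8); m[272:]=0; m[:150]=0; m[:,:250]=0; m[:,400:]=0
n,l,s,c=cv2.connectedComponentsWithStats(m);print([(s[i].tolist(),c[i].round().tolist()) for i in range(1,n) if s[i,4]>60])
s=st();R=Ro.from_rotvec(s['tool_rot']).as_matrix();print('delta',(R.T@(np.array([.6135,.0656,.047])-s['position'])*1e3).round(1),np.degrees(np.arctan2(R[1,0],R[0,0])))
e=snap('scene','scene10.png')
E
```

```text
62.1 [ 525.8 -383.2  135. ] [-0.  -0.1  1.1] [-0.03 -0.2   0.01] w 0.85 tool-rel-centre mm [-498.9   11.7  -43.4] tilt [-0.001  0.001  0.   ]
63.1 [598.2 -22.5 214.8] [ 0.8 -0.8  0.3] [-0.06 -0.15  0.  ] w 1.001 tool-rel-centre mm [-142.4  102.3 -122.6] tilt [ 0.001 -0.001  0.   ]
64.1 [616.   65.4 154.4] [ 0.7 -0.7 -0.4] [-0.   -0.11 -0.01] w 1.003 tool-rel-centre mm [-55.4 124.5 -62.3] tilt [ 0.001 -0.     0.   ]
[313. 253.]
[([278, 150, 70, 82, 3860], [313.0, 178.0]), ([288, 227, 51, 45, 1856], [313.0, 251.0])]
delta [  0.3  -2.4 107.1] 92.86061516076154
```

```bash
python3 -m inch '[[[0,-2.4,20],[0,0,0]],[[0,0,20],[0,0,0]],[[0,0,20],[0,0,0]],[[0,0,20],[0,0,0]],[[0,0,12],[0,0,0]],[[0,0,8],[0,0,0]],[[0,0,5],[0,0,0]],[[0,0,3],[0,0,0]],[[0,0,0],[0,0,0]],[[0,0,0],[0,0,0]]]' >/dev/null; python3 ck.py 9
python3 -m inch '[[[0,0,0],[0,0,0]],[[0,0,0],[0,0,0]],[[0,0,0],[0,0,0]],[[0,0,0],[0,0,0]],[[0,0,0],[0,0,0]],[[0,0,0],[0,0,0]],[[0,0,0],[0,0,0]],[[0,0,0],[0,0,0]],[[0,0,0],[0,0,0]],[[0,0,0],[0,0,0]]]' 1 20 >/dev/null; python3 ck.py 9
python3 -m inch '[[[0,0,-3],[0,0,0]],[[0,0,-7],[0,0,0]],[[0,0,-15],[0,0,0]],[[0,0,-25],[0,0,0]],[[0,0,-30],[0,0,0]],[[0,0,-30],[0,0,0]],[[0,0,-30],[0,0,0]],[[0,0,-30],[0,0,0]],[[0,0,-5],[0,0,0]],[[0,0,0],[0,0,0]]]' >/dev/null; python3 ck.py 9
python3 -c "
from h import *
s=st();R=Ro.from_rotvec(s['tool_rot']).as_matrix();print('delta',(R.T@(np.array([.435,-.382,.024])-s['position'])*1e3).round(1))"
```

```text
65.2 [613.7  65.5  46.3] [ 0.2  0.2 -0.6] [ 0.   -0.12  0.01] w 0.999 tool-rel-centre mm [-55.2 122.   45.9] tilt [ 0.001 -0.     0.   ]
66.2 [613.3  65.4  45.7] [0.5 0.3 0.2] [-0.03 -0.23 -0.06] w 0.56 tool-rel-centre mm [-55.3 121.7  46.4] tilt [ 0. -0.  0.]
67.2 [613.8  65.7 222.3] [ 0.5 -0.9 -2.3] [ 0.02 -0.11  0.02] w 0.557 tool-rel-centre mm [ -55.   122.5 -129.9] tilt [ 0.003 -0.     0.   ]
delta [-438.1 -201.6  197.8]
```

```bash
python3 -m inch '[[[-38,-17.5,0],[0,0,0]],[[-44.5,-20.5,0],[0,0,0]],[[-44.5,-20.5,0],[0,0,0]],[[-44.5,-20.5,0],[0,0,0]],[[-44.5,-20.5,0],[0,0,0]],[[-44.5,-20.5,0],[0,0,0]],[[-44.5,-20.5,0],[0,0,0]],[[-44.5,-20.5,0],[0,0,0]],[[-44.5,-20.5,0],[0,0,0]],[[-44,-20,0],[0,0,0]]]' >/dev/null; python3 ck.py 9
python3 -m inch '[[[0,0,20],[0,0,0]],[[0,0,30],[0,0,0]],[[0,0,35],[0,0,0]],[[0,0,35],[0,0,0]],[[0,0,30],[0,0,0]],[[0,0,20],[0,0,0]],[[0,0,10],[0,0,0]],[[0,0,5],[0,0,0]],[[0,0,0],[0,0,0]],[[0,0,0],[0,0,0]]]' >/dev/null; python3 ck.py 9
python3 -m inch '[[[0,0,5],[0,0,0]],[[0,0,4],[0,0,0]],[[0,0,2],[0,0,0]],[[0,0,1],[0,0,0]],[[0,0,0],[0,0,0]],[[0,0,0],[0,0,0]],[[0,0,0],[0,0,0]],[[0,0,0],[0,0,0]],[[0,0,0],[0,0,0]],[[0,0,0],[0,0,0]]]' >/dev/null; python3 ck.py 9
```

```text
68.2 [ 431.8 -383.3  218.8] [-0.4 -0.  -1.6] [-0.07 -0.11 -0.01] w 0.558 tool-rel-centre mm [-494.1  -82.3 -127.5] tilt [-0.002  0.002  0.   ]
69.2 [ 434.5 -382.7   36.7] [ 0.5  0.  -0.2] [-0.06 -0.07 -0.02] w 0.557 tool-rel-centre mm [-493.8  -79.4   55.9] tilt [ 0.001 -0.001  0.   ]
70.2 [ 433.9 -382.2   23.7] [-0.8  0.1 -1.4] [-0.02 -0.09 -0.01] w 0.558 tool-rel-centre mm [-493.3  -79.9   68.4] tilt [ 0. -0.  0.]
```

```bash
python3 -m inch '[[[0,0,0.6],[0,0,0]],[[0,0,0],[0,0,0]],[[0,0,0],[0,0,0]],[[0,0,0],[0,0,0]],[[0,0,0],[0,0,0]],[[0,0,0],[0,0,0]],[[0,0,-10],[0,0,0]],[[0,0,-20],[0,0,0]],[[0,0,-40],[0,0,0]],[[0,0,-40],[0,0,0]]]' 0.15 >/dev/null; python3 ck.py 9
python3 -m inch '[[[0,0,-40],[0,0,0]],[[0,0,-40],[0,0,0]],[[44.9,7.25,0],[0,0,0]],[[44.9,7.25,0],[0,0,0]],[[44.9,7.25,0],[0,0,0]],[[44.9,7.25,0],[0,0,0]],[[44.9,7.25,0],[0,0,0]],[[44.9,7.25,0],[0,0,0]],[[44.9,7.25,0],[0,0,0]],[[44.9,7.25,0],[0,0,0]]]' 0 >/dev/null
python3 -m inch '[[[44.9,7.2,0],[0,0,0]],[[44.9,7.2,0],[0,0,0]],[[44.7,7.2,0],[0,0,0]],[[0,0,30],[0,0,0]],[[0,0,30],[0,0,0]],[[0,0,0],[0,0,0]],[[0,0,0],[0,0,0]],[[0,0,0],[0,0,0]],[[0,0,0],[0,0,0]],[[0,0,0],[0,0,0]]]'  >/dev/null; python3 ck.py 9
python3 - <<'E'
from h import *
d=snap('wrist','w8.png')
g=cv2.cvtColor(d['image'],cv2.COLOR_RGB2GRAY)
p=proj(d,[[.489,.115,.083],[.487,.155,.083]]);print(p.round())
m=((g<45)).astype(np.uint8); m[272:]=0; m[:120]=0; m[:,:250]=0; m[:,400:]=0
n,l,s,c=cv2.connectedComponentsWithStats(m);print([(s[i].tolist(),c[i].round().tolist()) for i in range(1,n) if s[i,4]>60])
s=st();R=Ro.from_rotvec(s['tool_rot']).as_matrix();print('delta',(R.T@(np.array([.4892,.115,.0413])-s['position'])*1e3).round(1),np.degrees(np.arctan2(R[1,0],R[0,0])))
snap('scene','scene11.png')
E
```

```text
71.2 [ 433.5 -381.7  134.4] [-0.  -0.4  0.7] [-0.07 -0.15 -0.02] w 0.85 tool-rel-centre mm [-492.8  -80.4  -42.8] tilt [-0.001  0.001  0.   ]
73.2 [489.4 114.8 154.2] [ 0.4  0.6 -0.1] [-0.01 -0.12 -0.01] w 0.998 tool-rel-centre mm [  0.3   0.6 -62.2] tilt [ 0.002 -0.     0.   ]
[[316. 241.]
 [316. 187.]]
[([307, 186, 18, 86, 1352], [316.0, 224.0])]
delta [  0.2  -0.2 112.6] 92.8451182113783
```

```bash
python3 -m inch '[[[0,0,20],[0,0,0]],[[0,0,25],[0,0,0]],[[0,0,25],[0,0,0]],[[0,0,20],[0,0,0]],[[0,0,12],[0,0,0]],[[0,0,7],[0,0,0]],[[0,0,3.5],[0,0,0]],[[0,0,0],[0,0,0]],[[0,0,0],[0,0,0]],[[0,0,0],[0,0,0]]]' >/dev/null; python3 ck.py 9
python3 -m inch '[[[0,0,0],[0,0,0]],[[0,0,0],[0,0,0]],[[0,0,0],[0,0,0]],[[0,0,0],[0,0,0]],[[0,0,0],[0,0,0]],[[0,0,0],[0,0,0]],[[0,0,0],[0,0,0]],[[0,0,0],[0,0,0]],[[0,0,0],[0,0,0]],[[0,0,0],[0,0,0]]]' 1 30 >/dev/null; python3 ck.py 9
python3 -m inch '[[[0,0,-4],[0,0,0]],[[0,0,-10],[0,0,0]],[[0,0,-20],[0,0,0]],[[0,0,-25],[0,0,0]],[[0,0,-25],[0,0,0]],[[0,0,-25],[0,0,0]],[[0,0,-20],[0,0,0]],[[0,0,-15],[0,0,0]],[[0,0,0],[0,0,0]],[[0,0,0],[0,0,0]]]' >/dev/null; python3 ck.py 9
python3 -m inch '[[[0,15,0],[0,0,0]],[[0,25,0],[0,0,0]],[[0,25,0],[0,0,0]],[[0,25,0],[0,0,0]],[[0,20,0],[0,0,0]],[[0,10,0],[0,0,0]],[[0,5,0],[0,0,0]],[[0,0,0],[0,0,0]],[[0,0,0],[0,0,0]],[[0,0,0],[0,0,0]]]' >/dev/null; python3 ck.py 9
python3 -c "
from h import *
s=st();R=Ro.from_rotvec(s['tool_rot']).as_matrix();print('delta',(R.T@(np.array([.6141,.1213,.1203])-s['position'])*1e3).round(1),np.degrees(np.arctan2(R[1,0],R[0,0])))"
```

```text
74.3 [489.3 115.   41.3] [ 0.4 -0.4  0.5] [-0.01 -0.1  -0.  ] w 1.002 tool-rel-centre mm [ 0.5  0.2 50.7] tilt [ 0.001 -0.     0.   ]
75.3 [488.6 114.9  40.5] [ 0.6 -0.1  0.9] [ 0.02 -0.49 -0.02] w 0.169 tool-rel-centre mm [ 0.4 -0.3 51.5] tilt [ 0. -0.  0.]
76.3 [488.3 114.8 184.1] [ 0.1 -0.8 -1.7] [-0.03 -0.05  0.  ] w 0.159 tool-rel-centre mm [  0.3  -0.7 -92.1] tilt [-0. -0.  0.]
77.3 [612.7 121.2 184.8] [ 0.6 -0.3 -2.6] [ 0.02 -0.1   0.02] w 0.16 tool-rel-centre mm [  0.4 123.9 -92.8] tilt [-0.    -0.001  0.   ]
delta [ 0.1  1.4 64.5] 92.90011132978704
```

```bash
python3 -m inch '[[[0,1.4,0],[0,0,0]],[[0,0,10],[0,0,0]],[[0,0,15],[0,0,0]],[[0,0,15],[0,0,0]],[[0,0,10],[0,0,0]],[[0,0,5],[0,0,0]],[[0,0,3],[0,0,0]],[[0,0,2],[0,0,0]],[[0,0,0],[0,0,0]],[[0,0,0],[0,0,0]]]' >/dev/null; python3 ck.py 9
python3 -m inch '[[[0,0,1],[0,0,0]],[[0,0,1],[0,0,0]],[[0,0,1],[0,0,0]],[[0,0,0.8],[0,0,0]],[[0,0,0],[0,0,0]],[[0,0,0],[0,0,0]],[[0,0,0],[0,0,0]],[[0,0,0],[0,0,0]],[[0,0,0],[0,0,0]],[[0,0,0],[0,0,0]]]' >/dev/null; python3 ck.py 9
```

```text
78.3 [614.4 121.4 124.5] [-2.  -0.1 -2.2] [-0.01  0.53  0.17] w 0.161 tool-rel-centre mm [  0.6 125.5 -32.6] tilt [-0.001 -0.     0.   ]
79.3 [614.4 121.4 120.6] [-4.9  1.3 -0. ] [-0.06  1.23  0.15] w 0.159 tool-rel-centre mm [  0.6 125.6 -28.7] tilt [-0.001 -0.     0.   ]
```

```bash
python3 -m inch '[[[0,-1,0],[0,0,0]],[[0,0,0.4],[0,0,0]],[[0,0,0],[0,0,0]],[[0,0,0],[0,0,0]],[[0,0,0],[0,0,0]],[[0,0,0],[0,0,0]],[[0,0,0],[0,0,0]],[[0,0,0],[0,0,0]],[[0,0,0],[0,0,0]],[[0,0,0],[0,0,0]]]' >/dev/null; python3 ck.py 9
python3 -m inch '[[[0,0,0],[0,0,0]],[[0,0,0],[0,0,0]],[[0,0,0],[0,0,0]],[[0,0,0],[0,0,0]],[[0,0,0],[0,0,0]],[[0,0,0],[0,0,0]],[[0,0,0],[0,0,0]],[[0,0,-20],[0,0,0]],[[0,0,-30],[0,0,0]],[[0,0,-40],[0,0,0]]]' 0 >/dev/null; python3 ck.py 9
python3 -m inch '[[[-10,0,-30],[0,0,0]],[[-45,0,-20],[0,0,0]],[[-45,0,0],[0,0,0]],[[-45,0,0],[0,0,0]],[[-45,0,0],[0,0,0]],[[0,0,0],[0,0,0]],[[0,0,0],[0,0,0]],[[0,0,0],[0,0,0]],[[0,0,0],[0,0,0]],[[0,0,0],[0,0,0]]]' >/dev/null; python3 ck.py 9
python3 - <<'E'
from h import *
d=snap('scene','scene12.png');snap('side','side12.png')
cv2.imwrite('pics/c12.png',cv2.resize(d['image'][170:380,170:520],None,fx=2.25,fy=2.25,interpolation=cv2.INTER_CUBIC)[:,:,::-1])
E
```

```text
80.3 [614.1 121.1 120.4] [-1.1  0.4 -1.9] [0.13 0.1  0.05] w 0.157 tool-rel-centre mm [  0.3 125.3 -28.4] tilt [ 0. -0.  0.]
81.3 [612.7 120.7 209.6] [ 0.8  0.2 -0.9] [ 0.   -0.14  0.01] w 0.957 tool-rel-centre mm [-1.000e-01  1.234e+02 -1.180e+02] tilt [-0.004 -0.001  0.   ]
82.3 [623.4 -66.8 260.5] [ 0.5 -0.8 -0.1] [-0.05 -0.03 -0.01] w 0.997 tool-rel-centre mm [-188.2  124.7 -168.5] tilt [0. 0. 0.]
```

View pics/c12.png

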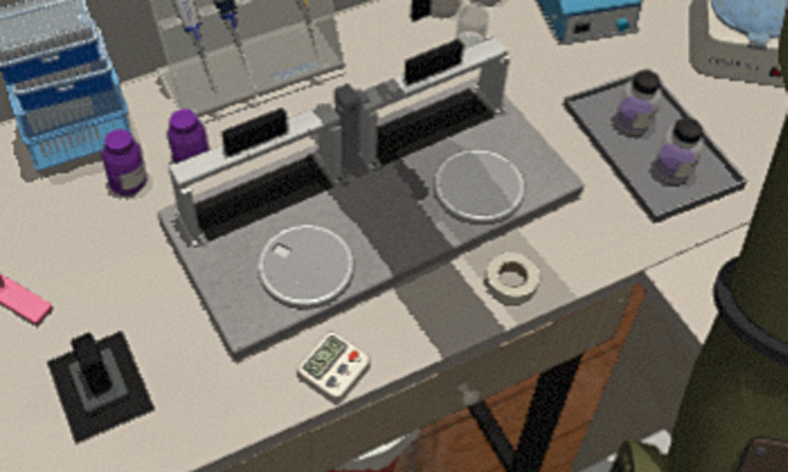

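Run:
```python
from h import *
for n in('scene','side'):
    a,d=load(n+'1.png'),load(n+'12.png')
    for nm,X in(('L end',[.607,.205,.125]),('L handle',[.6137,.1215,.15]),('L inner',[.618,.05,.125]),('R handle',[.628,-.122,.15])):
        u,v=proj(a,[X])[0].round().astype(int);w=9
        r=cv2.matchTemplate(cv2.resize(d['image'][v-w-8:v+w+8,u-w-8:u+w+8],None,fx=4,fy=4),cv2.resize(a['image'][v-w:v+w,u-w:u+w],None,fx=4,fy=4),cv2.TM_CCOEFF_NORMED)
        _,m,_,l=cv2.minMaxLoc(r);print(n,nm,round(m,2),np.array(l)/4-8)
d=load('scene12.png');c=lambda q:[170+q[0]/2.25,170+q[1]/2.25]
P=onz(d,[c((50,358)),c((122,332)),c((153,408)),c((80,440))],.003).mean(0);F=onz(d,[c((70,362)),c((118,345)),c((130,395)),c((84,412))],.017).mean(0);print(P.round(3),F.round(3))
```

```text
scene L end 0.94 [ 0.   -1.25]
scene L handle 0.99 [-2.   -0.25]
scene L inner 0.77 [ 0.   -0.75]
scene R handle 1.0 [0. 0.]
side L end 0.95 [-1.  -0.5]
side L handle 1.0 [-1.   -0.25]
side L inner 0.94 [-1.   -0.25]
side R handle 1.0 [0. 0.]
[0.461 0.375 0.003] [0.46  0.373 0.017]
```

```bash
python3 -c "
from bench import close_job
print(close_job())"
```

```text
the job is handed in; nothing more can be done
None
```

I handed the job in at about 82 s with everything done as far as my checks show; `close_job` gives no verdict.

**What I did**
- The left dock was the loaded one, with two bottles in it.
- I found the release socket from a faint seam in a wrist picture and set the probe down on it.
- The pin caught on the socket edge when slid sideways. After lifting the probe, the wrist picture showed the socket open with the plug down.
- I put the probe back on its pad, rested the bar on the left plate while I moved both bottles to the tray, and then laid the bar back in its forks.

**Last checks (final scene and side pictures)**
- **Bottles:** both stand upright in the tray.
- **Left bar:** it is level, within about 2 pixels (roughly 4 mm) of where it started.
- **Right bar:** it matches its starting picture exactly. I never touched the right plate.
- **Probe:** it stands about 2 mm from the pad centre.
- **Bystanders:** the timer, tape roll and beaker look unmoved, judged by eye.

**What failed or disagreed**
- The fingertips sit about 30 mm higher than `ctrl.tcp_to_tips` implies. The first probe grasps were therefore too shallow and the probe pivoted instead of sliding, and the first grip on the bar slipped off.
- Regrasping lower fixed both problems.
- I viewed 18 pictures, four over the budget of 14 (two beyond the one or two allowed).

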